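# Put away a parts delivery at the phone-repair bench

## Task

Put away the parts delivery. Stack the boxes on the steel stacking plate: the deep box at the bottom with its loose lid fully on, then every shallow box there is, in any order, each base locked down flush over the lugs below. Lay every carton, upright and lengthwise, in the upper end of the sloped lane and let it slide down by itself to the stop or to the carton ahead; do not hold or push cartons in the lower half of the lane, and leave the tools, jars and other things on the bench alone.

Things in the scene. Friction and masses are not known exactly. Their poses are not given: they have to be found in the camera images.
- plate: steel stacking plate screwed to the bench on the right, 100 (x) x 72 (y) x 8 mm. On its upper face, 8 mm above its origin, stand two lugs like those on the lids: 16 (x) x 26 (y) x 10 mm high, at x = -20 and +20 mm, y = 0. Origin: centre of its underside, on the bench, z up. Fixed.
- deep_box: the one deep parts box, dark grey plastic, open on top, spare parts fixed inside: 80 (x) x 52 (y) x 56 mm tall to the rim, walls 3 mm, opening 74 x 46 mm, 160 g. Underside recesses as on the shallow boxes (21 x 31 mm, 12 deep, at x = -20, +20 mm). Half-turn symmetric. Origin: centre of the underside, z up.
- lid: deep box's loose lid, light grey, 45 g: plug 69 (x) x 41 (y) x 5 mm below, plate 78 x 50 x 5 mm that lies on the rim, two lugs 16 (x) x 26 (y) x 10 mm high at x = -20, +20 mm (outer faces 56 mm apart; pinch them together along x). Origin: centre of the plug's underside, z up; fully on, 51 mm above the deep box's origin, its face 61 mm above it. Half-turn symmetric.
- box1: shallow closed parts box, dark grey plastic, lighter grey lid (fixed on): 80 (x) x 52 (y) x 36 mm to the lid face, 130 g. Lid lugs 16 (x) x 26 (y) x 10 mm high at x = -20, +20 mm. Underside: recesses 21 x 31 mm, 12 deep, at the same places; set over lugs it drops until its underside lies flush on the face below. Half-turn symmetric. Origin: centre of underside, z up. May be absent (None).
- box2: shallow closed parts box, dark grey plastic, lighter grey lid (fixed on): 80 (x) x 52 (y) x 36 mm to the lid face, 130 g. Lid lugs 16 (x) x 26 (y) x 10 mm high at x = -20, +20 mm. Underside: recesses 21 x 31 mm, 12 deep, at the same places; set over lugs it drops until its underside lies flush on the face below. Half-turn symmetric. Origin: centre of underside, z up. May be absent (None).
- box3: shallow closed parts box, dark grey plastic, lighter grey lid (fixed on): 80 (x) x 52 (y) x 36 mm to the lid face, 130 g. Lid lugs 16 (x) x 26 (y) x 10 mm high at x = -20, +20 mm. Underside: recesses 21 x 31 mm, 12 deep, at the same places; set over lugs it drops until its underside lies flush on the face below. Half-turn symmetric. Origin: centre of underside, z up. May be absent (None).
- carton1: plain brown cardboard carton, closed, 56 long (its x) x 42 wide (its y) x 38 mm tall, 70 g, runs easily on the lane's rollers. Origin: centre of its underside, z up. May be absent (None).
- carton2: plain brown cardboard carton, closed, 56 long (its x) x 42 wide (its y) x 38 mm tall, 70 g, runs easily on the lane's rollers. Origin: centre of its underside, z up. May be absent (None).
- carton3: plain brown cardboard carton, closed, 56 long (its x) x 42 wide (its y) x 38 mm tall, 70 g, runs easily on the lane's rollers. Origin: centre of its underside, z up. May be absent (None).
- lane: sloped feed lane on the left: steel channel, bed of free-turning white rollers. Origin: bed centre line at the inner face of the stop (30 mm high, low end), 45 mm above the bench. x uphill along the bed (12 degrees), y across, z normal to the bed. Bed (tops of the rollers) 320 long, 50 mm between side rails that stand 14 mm above the bed; upper end open. Low end away from the robot. Fixed.
- lane_load (a point): loading point on the bed's centre line near the upper end, 265 mm uphill of the stop; axes as the lane's. A carton let go here rolls down by itself in about 2 s. Cartons at rest queue with their origins 28, 84, 140 mm uphill of the stop.
- flux_jar: bystander: small white jar with black cap, 40 mm across, 44 mm tall, standing among the delivery. Origin: centre of underside.
- solder_spool: bystander: spool of solder wire standing on its flange among the delivery, 44 mm across, 40 mm tall. Origin: centre of underside.
- driver: bystander: screwdriver, 160 mm long, lying just beyond the delivery. Origin: middle of its underside, x along it.
- spray_can: bystander: white spray can, 60 mm across, 190 mm tall, at the left. Origin: centre of underside.
- solvent: bystander: bare metal solvent bottle, 54 mm across, 100 mm tall, at the right. Origin: centre of underside.
- phone: bystander: black phone lying on the blue repair mat at the far side, 72 x 148 x 8 mm. Origin: centre of underside.

How it is judged:
On the way:
1. the deep box is locked down on the stacking plate with its lid fully on (horizontal distance between deep_box and plate below 0.005 m and angle between the x axis of deep_box and the x axis of plate, either way round below 0.17 rad and angle between each of deep_box, lid's own z axis and vertical below 0.05 rad and z of deep_box in the frame of plate between 0.005 and 0.011 m and horizontal distance between lid and deep_box below 0.005 m and z of lid in the frame of deep_box between 0.048 and 0.054 m and angle between the x axis of lid and the x axis of deep_box, either way round below 0.17 rad), for 0.2 s.
At the end, for the whole second after the job is handed in: Deep box locked on the plate (5 mm), lid fully on (3 mm high, 5 mm aside); every shallow box locked flush on the stack, level, in line (0.17 rad, 12 mm from the plate's axis, 3 mm in height); every carton upright in the lane, 28, 84 or 140 mm from the stop (8 mm); all at rest (all of step 1 and linear speed of each of deep_box, lid, box1, box2, box3, carton1, carton2, carton3 below 0.02 m/s and horizontal distance between each of box1, box2, box3 and plate below 0.012 m and angle between the x axis of each of box1, box2, box3 and the x axis of plate, either way round below 0.17 rad and angle between each of box1, box2, box3's own z axis and vertical below 0.05 rad and (z of box1 in the frame of plate between 0.066 and 0.072 m or z of box1 in the frame of plate between 0.102 and 0.108 m or z of box1 in the frame of plate between 0.138 and 0.144 m) and (z of box2 in the frame of plate between 0.066 and 0.072 m or z of box2 in the frame of plate between 0.102 and 0.108 m or z of box2 in the frame of plate between 0.138 and 0.144 m) and (z of box3 in the frame of plate between 0.066 and 0.072 m or z of box3 in the frame of plate between 0.102 and 0.108 m or z of box3 in the frame of plate between 0.138 and 0.144 m) and (x of carton1 in the frame of lane between 0.02 and 0.036 m or x of carton1 in the frame of lane between 0.076 and 0.092 m or x of carton1 in the frame of lane between 0.132 and 0.148 m) and y of carton1 in the frame of lane between -0.008 and 0.008 m and z of carton1 in the frame of lane between -0.004 and 0.004 m and angle between the x axis of each of carton1, carton2, carton3 and the x axis of lane, either way round below 0.2 rad and angle between each of carton1, carton2, carton3's own z axis and vertical below 0.35 rad and (x of carton2 in the frame of lane between 0.02 and 0.036 m or x of carton2 in the frame of lane between 0.076 and 0.092 m or x of carton2 in the frame of lane between 0.132 and 0.148 m) and y of carton2 in the frame of lane between -0.008 and 0.008 m and z of carton2 in the frame of lane between -0.004 and 0.004 m and (x of carton3 in the frame of lane between 0.02 and 0.036 m or x of carton3 in the frame of lane between 0.076 and 0.092 m or x of carton3 in the frame of lane between 0.132 and 0.148 m) and y of carton3 in the frame of lane between -0.008 and 0.008 m and z of carton3 in the frame of lane between -0.004 and 0.004 m); the robot touches nothing.
It fails at once if a bystander is pushed more than 5 cm or knocked over (distance of any of flux_jar, solder_spool, driver, spray_can, solvent, phone from where it was at the start of the episode above 0.05 m or angle between any of flux_jar, solder_spool, spray_can, solvent's own z axis and vertical above 0.6 rad).
It fails at once if the fingers hold or push a carton that rides on the bed of the lower half of the lane (within 160 mm of the stop) instead of letting it slide down by itself ((x of carton1 in the frame of lane between 0 and 0.16 m and y of carton1 in the frame of lane between -0.008 and 0.008 m and z of carton1 in the frame of lane between -0.006 and 0.006 m and contact force between carton1 and the fingers above 1 N) or (x of carton2 in the frame of lane between 0 and 0.16 m and y of carton2 in the frame of lane between -0.008 and 0.008 m and z of carton2 in the frame of lane between -0.006 and 0.006 m and contact force between carton2 and the fingers above 1 N) or (x of carton3 in the frame of lane between 0 and 0.16 m and y of carton3 in the frame of lane between -0.008 and 0.008 m and z of carton3 in the frame of lane between -0.006 and 0.006 m and contact force between carton3 and the fingers above 1 N)).
Of box1, box2, box3 only 2 to 3 are there at a start; the rules pass over those that are not, and their reading is None.
Of carton1, carton2, carton3 only 2 to 3 are there at a start; the rules pass over those that are not, and their reading is None.
At some moment in a run one of box1, box2, box3, carton1, carton2, carton3 may be knocked a few centimetres aside while the robot is not near it.
Once in a run the grip may slacken for a moment while it holds something.
It also fails if it takes over 210 s, if anything falls off the work surface, if the arm or the gripper's body presses on something with over 40 N, if the wrist force passes 120 N, or if a joint passes its speed limit or range.

## Robot

A 7-joint arm with a two-finger parallel gripper is mounted at the origin on the work surface. World frame = base frame: x ahead of the robot, y to its left, z up, the work surface at z = 0. Lengths are in m, angles in rad, forces in N, time in s.
With the tool pointing down it reaches from about 0.4 to 0.85 m from the base axis. Payload 10.4 kg.
Tool frame: the origin (TCP) lies at the centre of the arm's flange, where the gripper is bolted on; the fingertips stand 182 mm ahead of it and the grasp point (between the pads) lies r.grasp_offset ahead of it (r.grasp_offset is the distance from the TCP to the grasp point, in m); z points along the fingers, y is the line along which they close (so a half turn about z gives the same grasp; the last joint's range is limited). The gripper opens to 87 mm and grips with 3 to 60 N. Pads are 19 mm wide; open, the fingers measure 117 mm over their backs; the gripper's body (75 mm by 190 mm) begins 51 mm behind the grasp point.
Start: joints at [-1.312, 0.332, -0.065, 1.46, 0.022, 1.35, -0.088], TCP at [0.174, 0.6, 0.405] pointing down, gripper open.
Joint ranges: [-2.6, 2.6], [-0.5, 2.12], [-1.47, 1.34], [0.16, 2.42], [-1.27, 4.41], [0.06, 2.06], [-2.6, 2.6]. Speed limits (rad/s): [2.22, 2.22, 2.79, 2.79, 3.14, 3.14, 3.14].

## Interface

Orientations are given as a unit quaternion [x, y, z, w].
In Python, from bench import status, vision, job, spotter, r gives the robot as it stands. The module is installed in compiled form; this text tells all that it offers.
- The arm moves only by the tool play_rows, never from a script. Its argument "series" is a list of rows, each a list of 6 numbers: the shift along the tool's x, y, z each as a share of 150 mm, from -1 to 1, then the turn, a rotation vector about the tool's x, y, z each as a share of 30 degrees, from -1 to 1. In form: [[x, y, z, ax, ay, az], ...]. A call has 1 to 5 rows; each row is the pose to reach, as a shift and turn from the pose commanded when the call began, along the tool's axes at that moment; what a row does not reach only later rows make up. A row lasts 1/10 s, in which the tool goes at most 50 mm and 8.59 degrees, less where a joint would pass 70% of its speed; a pose out of reach is approached as far as the arm can. A call with a number of a shift or a turn outside -1 to 1 is refused whole. A call with a gripper value outside its range is refused whole. "fingers" is the opening, from -1 (shut) to 1 (fully open), set as the call begins (left out, the last holds). The fingers move at their own pace and stop on an object; "squeeze" is the grip in N (left out, the last holds). Time passes only in rows, so rows that repeat a pose let the fingers close. It gives the time, the measured TCP pose, the force, the opening and the grip force at its end, in the units of the state.
- status.read_state(): the state, without advancing time (a new reading comes with each control period).
- vision.camera(name): name is "scene" or "top" or "wrist"; returns the picture (420x560x3 uint8, blue, green, red); there is no depth.
- vision.calibration(name): a dict with "fx", "fy", "cx", "cy" (pixels), "rvec" (rotation vector, rad) and "tvec" (3), from world to camera coordinates, as OpenCV has them; the wrist camera has in their place "T_tool_cam" (4x4, takes a point from camera to tool coordinates, whose origin is the TCP and whose axes are the flange's). Camera axes: x right, y down, z forward; pixel columns grow to the right and rows downward; lengths in m; the calibration is good to about 2 mm. A picture is of the moment at which its call begins: read the wrist's pose just before it. calibration takes no time and is no camera call.
- job.close_job(): hands the job in; it is judged then, once.
Trained networks look in the newest picture that a camera, given by its name, has taken for a name from the list of things; names that differ only in an ending like _2 or _b are one class to them, and where a whole thing is asked for, a point or a joint stands for the part that bears it (a point fixed in the world has none). Each returns a list of dicts, best first, with "conf" (0 to 1); they miss things now and then, are a little off and sometimes report something else, mostly with a low value. They report only what shows in the picture. A call takes as long as a camera call.
- spotter.boxes_of(camera, name): "point" ([x, y, z] in m, in world coordinates, good to about 4 mm: the middle of the surface that is visible of it).
- spotter.regions_of(camera, name): "pixels" (420x560 bool, what is visible of it).
The state is a dict: "time": time; "joint_positions": joint angles; "joint_vel": joint speeds; "joint_torque": joint torques, N m; "ee_pos": TCP position; "eef_rot": TCP orientation; "ft_force": force on the tool from outside, world axes, zero at the start; "torque": the same for the moment, N m; "width": finger opening in m; "grip_force": force on a finger pad.
Only numpy, scipy, OpenCV 4.12 (cv2) and the standard library are available. Lean on these libraries where they do the work, as an engineer would, in place of code of your own. Each camera call takes 0.05 s, during which the arm holds its last target. There are 200 camera calls.

## Working session

There is one attempt and no reset: what is moved stays moved. The work goes in short steps, Python scripts to look and compute and a tool call to move; the robot and the scene stay as the last step left them, time stands still between calls to the robot, and variables do not carry over. Pictures are saved under pics/ and viewed, at most 14 in all, crops included, and the job is handed in when it is done.

Besides the shell and the picture viewer there is one more tool, called as name(argument=value, ...), one argument or row to a line, values as JSON. play_rows: Moves the arm, as the interface text tells. Shift numbers are shares of 150 mm and turn numbers shares of 30 degrees, none past 1 either way. Its arguments: {"type":"object","properties":{"series":{"type":"array","items":{"type":"array","items":{"type":"number"}}},"fingers":{"type":"number"},"squeeze":{"type":"number"}},"required":["series"]}

```bash
mkdir -p pics; ls; cat > h.py <<'E'
import numpy as np, cv2
from scipy.spatial.transform import Rotation as R
from bench import status, vision, job, spotter, r
def cam(name):
    """K, Rwc, twc (world->cam)"""
    c=vision.calibration(name)
    K=np.array([[c['fx'],0,c['cx']],[0,c['fy'],c['cy']],[0,0,1.]])
    if 'rvec' in c: return K,R.from_rotvec(np.ravel(c['rvec'])).as_matrix(),np.ravel(c['tvec'])
    s=status.read_state(); T=np.eye(4); T[:3,:3]=R.from_quat(s['eef_rot']).as_matrix(); T[:3,3]=s['ee_pos']
    W=np.linalg.inv(T@np.array(c['T_tool_cam'])); return K,W[:3,:3],W[:3,3]
def ray(C,px,z):
    K,Rm,t=C; d=Rm.T@np.linalg.inv(K)@np.array([px[0],px[1],1.]); o=-Rm.T@t
    return o+d*(z-o[2])/d[2]
def proj(C,P):
    K,Rm,t=C; p=(K@(Rm@np.atleast_2d(P).T+t[:,None])).T; return p[:,:2]/p[:,2:]
E
python3 - <<'E'
from h import *
print(r.grasp_offset,status.read_state())
for n in ['scene','top']:
    im=vision.camera(n); cv2.imwrite(f'pics/{n}0.png',im)
    for o in ['plate','deep_box','lid','box1','carton1','lane','flux_jar','solder_spool','driver','spray_can','solvent']:
        print(n,o,[(np.round(d['point'],3).tolist(),round(d['conf'],2)) for d in spotter.boxes_of(n,o)])
E
```

```text
pics
0.1635 {'time': 0.0, 'joint_positions': array([-1.31160565,  0.33285898, -0.06471289,  1.46099071,  0.02158376,
        1.34988791, -0.08853064]), 'joint_vel': array([-0.00179446,  0.00056943, -0.00082646, -0.00035403, -0.00156778,
        0.00014355, -0.00088787]), 'joint_torque': array([-1.39429052e-03, -6.23253465e+01,  2.39313970e-02, -3.89899457e+01,
       -6.14255969e-02,  3.98969161e-02,  1.47245332e-04]), 'ee_pos': array([0.17374322, 0.60021613, 0.40393824]), 'eef_rot': array([ 1.40429598e-01,  9.90090401e-01, -7.20894158e-04, -7.74504035e-05]), 'ft_force': array([ 1.09246418,  0.16758882, -0.77033871]), 'torque': array([0.04653516, 0.00991822, 0.0019727 ]), 'grip_force': 0.0, 'width': 0.0870892074961782}
scene plate [([0.516, -0.408, 0.007], 0.88)]
scene deep_box [([0.47, 0.19, 0.034], 0.85)]
scene lid [([0.606, 0.086, 0.012], 0.62)]
scene box1 [([0.47, 0.08, 0.033], 0.9), ([0.612, 0.193, 0.035], 0.81), ([0.482, -0.029, 0.039], 0.65), ([0.503, -0.566, 0.06], 0.53)]
scene carton1 [([0.474, -0.159, 0.036], 0.62), ([0.634, -0.157, 0.04], 0.58), ([0.726, 0.034, 0.02], 0.33
[... 316 characters left out ...]
0.502, -0.568, 0.056], 0.69), ([0.783, -0.022, 0.008], 0.66)]
top plate [([0.512, -0.412, 0.005], 0.73)]
top deep_box [([0.449, 0.19, 0.02], 0.59), ([0.458, -0.157, 0.032], 0.49)]
top lid [([0.604, 0.083, 0.011], 0.57)]
top box1 [([0.455, 0.078, 0.036], 0.9), ([0.598, 0.195, 0.035], 0.82), ([0.463, -0.031, 0.036], 0.78)]
top carton1 [([0.617, -0.159, 0.04], 0.63), ([0.459, -0.158, 0.037], 0.63), ([0.611, -0.027, 0.036], 0.62)]
top lane [([0.602, 0.085, 0.01], 0.74), ([0.503, 0.343, 0.078], 0.64), ([0.448, 0.191, 0.017], 0.36)]
top flux_jar [([0.599, -0.27, 0.045], 0.58)]
top solder_spool []
top driver [([0.716, 0.031, 0.023], 0.69)]
top spray_can [([0.506, 0.529, 0.16], 0.81)]
top solvent []
```

View pics/top0.png

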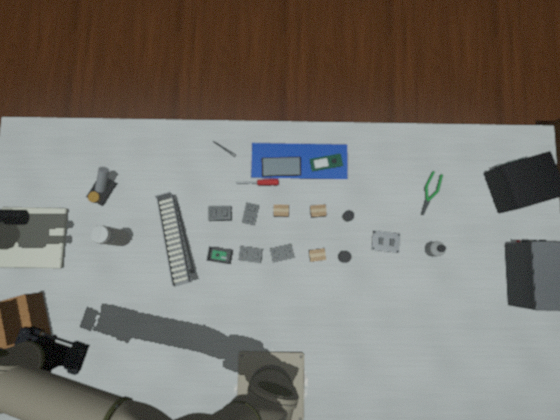

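View pics/scene0.png

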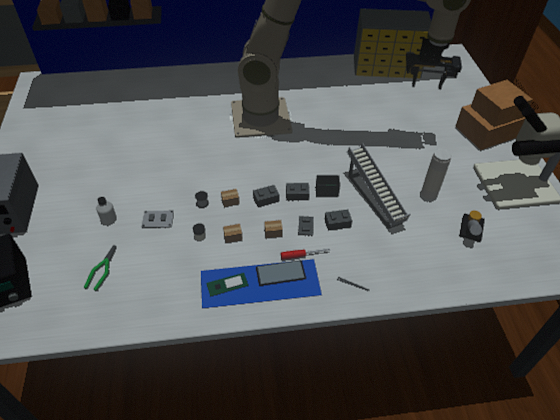

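The top view shows boxes at about (220,213), (251,254) and (282,252), the lid at (251,213) and the deep box at (220,255). The cartons are at (281,211), (318,211) and (317,254), the plate at (386,241), and the lane runs from (165,198) to (182,282). The scene view matches. Next I'll write a planner and a silhouette fitter, then look with the wrist camera.

```bash
cat >> h.py <<'E'
from scipy.optimize import minimize
GO=r.grasp_offset
def psi_now(s):
    x=R.from_quat(s['eef_rot']).as_matrix()[:,0]; return np.arctan2(-x[1],-x[0])
def plan(*wps,start=None):
    """way points (x,y,z of the grasp point, yaw deg): tool down. Prints the calls [shift, turn] in move units."""
    s=status.read_state(); M=R.from_quat(s['eef_rot']).as_matrix(); p=np.array(s['ee_pos'])
    if start is not None: M,p=pose(start)
    for w in wps:
        Mt,pt=pose(w); d=pt-p; rv=R.from_matrix(M.T@Mt).as_rotvec(degrees=True)
        n=max(1,int(np.ceil(max(np.abs(M.T@d).max()/.1495,np.linalg.norm(rv)/29.9)-1e-6)))
        for k in range(n):
            rk=R.from_rotvec(rv/n,degrees=True); sh=M.T@(d/n)/.15
            rows=max(np.linalg.norm(d/n)/.05,np.linalg.norm(rv/n)/8.59)
            print('  [%s] rows %.1f'%(', '.join('%.3f'%v for v in [*sh,*(rv/n/30)]),rows)); M=M@rk.as_matrix()
        p=pt; print('  -> reached',w)
def pose(w):
    M=R.from_euler('z',w[3],degrees=True).as_matrix()@np.diag([-1,1,-1.])
    return M,np.array(w[:3])+[0,0,GO]
DIM={'box':(.080,.052,.036),'deep_box':(.080,.052,.056),'lid':(.078,.050,.010),'carton':(.056,.042,.038),'plate':(.1,.072,.008)}
def corners(kind,x,y,a,z0=0,tool=None):
    L,W,H=DIM[kind]; c=np.array([[i*L/2,j*W/2,k*H] for i in(-1,1) for j in(-1,1) for k in(0,1)])
    if kind in('box','lid','plate'):
        c=np.vstack([c,[[i*28,j*13,H*1000+k] for i in(-1,1) for j in(-1,1) for k in(0,10)]*np.array([1e-3]*3)])
    return c@R.from_euler('z',a).as_matrix().T+[x,y,z0]
def fit(kind,obs,x0,y0,a0=None,z0=0):
    """pose from masks: obs list of (cam, mask)"""
    def cost(q,cams):
        e=0
        for C,m in cams:
            h=cv2.convexHull((proj(C,corners(kind,*q,z0))*16).astype(np.int32))
            g=np.zeros(m.shape,np.uint8); cv2.fillConvexPoly(g,h,255,cv2.LINE_AA,4)
            g=g/255.; e+=1-np.minimum(g,m).sum()/np.maximum(g,m).sum()
        return e/len(cams)
    best=None
    for a in (np.radians(np.arange(-90,90,22.5)) if a0 is None else [a0]):
        S=np.array([[x0,y0,a],[x0+.012,y0,a],[x0,y0+.012,a],[x0,y0,a+.25]])
        q=minimize(cost,S[0],args=(obs,),method='Nelder-Mead',options=dict(initial_simplex=S,xatol=2e-4,fatol=1e-4,maxiter=120))
        if best is None or q.fun<best.fun: best=q
    a=(np.degrees(best.x[2])+90)%180-90
    return [round(best.x[0],4),round(best.x[1],4),round(a,1),round(best.fun,3)]
def masks(camname,kind,img=True,minc=.3):
    C=cam(camname); 
    if img: cv2.imwrite(f'pics/{camname}_last.png',vision.camera(camname))
    return C,[(d['conf'],d['pixels']) for d in spotter.regions_of(camname,kind+('1' if kind in('box','carton') else '')) if d['conf']>minc]
def look(camname,kinds):
    for i,k in enumerate(kinds):
        C,ms=masks(camname,k,i==0)
        for c,m in ms:
            v,u=np.nonzero(m); p=ray(C,(u.mean(),v.mean()),DIM[k][2]*.8)
            edge=u.min()<2 or v.min()<2 or u.max()>557 or v.max()>417
            print(camname,k,round(c,2),len(u),'EDGE' if edge else '',fit(k,[(C,m.astype(float))],p[0],p[1]))
E
python3 - <<'E'
from h import *
look('top',['plate','deep_box','lid','box','carton'])
c=vision.calibration('wrist');print(c)
plan((.40,.45,.27,0),(.46,.19,.27,0))
E
```

```text
top plate 0.84 570  [np.float64(0.5099), np.float64(-0.4086), np.float64(82.7), np.float64(0.1)]
top plate 0.63 315  [np.float64(0.4652), np.float64(-0.0348), np.float64(-56.1), np.float64(0.487)]
top plate 0.34 159  [np.float64(0.7337), np.float64(0.0378), np.float64(45.8), np.float64(0.726)]
top lid 0.55 254  [np.float64(0.6036), np.float64(0.0839), np.float64(-15.3), np.float64(0.261)]
top lid 0.46 1807  [np.float64(0.448), np.float64(0.3558), np.float64(17.4), np.float64(0.796)]
top lid 0.31 192  [np.float64(0.4564), np.float64(-0.1598), np.float64(-77.9), np.float64(0.454)]
top box 0.92 375  [np.float64(0.4546), np.float64(0.0804), np.float64(81.7), np.float64(0.084)]
top box 0.6 333  [np.float64(0.4616), np.float64(-0.032), np.float64(-77.8), np.float64(0.151)]
top box 0.55 351  [np.float64(0.5998), np.float64(0.1945), np.float64(-84.2), np.float64(0.16)]
top box 0.43 230  [np.float64(0.4861), np.float64(-0.57), np.float64(-83.9), np.float64(0.477)]
top carton 0.72 201  [np.float64(0.6162), np.float64(-0.1603), np.float64(-85.0), np.float64(0.194)]
top carton 0.6 189  [np.float
[... 228 characters left out ...]
78.8089276992623, 'cy': 211.23497181876562, 'T_tool_cam': array([[-1.14700324e-03, -9.54573368e-01, -2.97973775e-01,
         8.06653674e-02],
       [ 9.99998957e-01, -1.35659043e-03,  4.96564009e-04,
        -4.23153238e-04],
       [-8.78235149e-04, -2.97972894e-01,  9.54573928e-01,
         2.08322674e-02],
       [ 0.00000000e+00,  0.00000000e+00,  0.00000000e+00,
         1.00000000e+00]])}
  [-0.864, -0.272, -0.096, 0.000, 0.000, -0.269] rows 2.7
  [-0.817, -0.390, -0.096, 0.000, 0.000, -0.269] rows 2.7
  -> reached (0.4, 0.45, 0.27, 0)
  [-0.200, -0.867, 0.000, -0.000, -0.000, 0.000] rows 2.7
  [-0.200, -0.867, 0.000, -0.000, -0.000, 0.000] rows 2.7
  -> reached (0.46, 0.19, 0.27, 0)
```

play_rows(
  series=[
    [-0.864, -0.272, -0.15, 0, 0, -0.269],
    [-0.864, -0.272, -0.15, 0, 0, -0.269],
    [-0.864, -0.272, -0.15, 0, 0, -0.269],
  ],
  fingers=1,
  squeeze=25,
)

```text
time: 1.8
ee_pos: [0.2895, 0.5232, 0.4279]
eef_rot: [0.071, 0.997, 0.0, 0.001]
ft_force: [-0.0, 0.7, 0.7]
width: 0.0868
grip_force: 0.0
```

play_rows(
  series=[
    [-0.817, -0.39, -0.15, 0, 0, -0.269],
    [-0.817, -0.39, -0.15, 0, 0, -0.269],
    [-0.817, -0.39, -0.15, 0, 0, -0.269],
  ],
)

```text
time: 2.1
ee_pos: [0.4026, 0.4477, 0.4505]
eef_rot: [0.001, 1.0, 0.0, 0.001]
ft_force: [0.7, -0.5, 0.3]
width: 0.0872
grip_force: 0.0
```

play_rows(
  series=[
    [-0.2, -1, 0, 0, 0, 0],
    [-0.2, -1, 0, 0, 0, 0],
    [-0.2, -1, 0, 0, 0, 0],
    [-0.2, -1, 0, 0, 0, 0],
  ],
)

```text
time: 2.5
ee_pos: [0.4324, 0.2934, 0.4506]
eef_rot: [0.005, 1.0, -0.0, 0.001]
ft_force: [0.9, 0.5, 0.3]
width: 0.0871
grip_force: 0.0
```

play_rows(
  series=[
    [-0.2, -1, 0, 0, 0, 0],
    [-0.2, -1, 0, 0, 0, 0],
    [-0.2, -1, 0, 0, 0, 0],
    [-0.2, -1, 0, 0, 0, 0],
    [-0.2, -1, 0, 0, 0, 0],
  ],
)

```text
time: 3.0
ee_pos: [0.4602, 0.1491, 0.4501]
eef_rot: [0.001, 1.0, 0.0, 0.0]
ft_force: [-0.6, 1.3, 0.2]
width: 0.087
grip_force: 0.0
```

```bash
python3 - <<'E'
from h import *
s=status.read_state();print(s['time'],s['ee_pos'],np.degrees(psi_now(s)),s['joint_positions'])
look('wrist',['deep_box','lid','box','carton'])
s=status.read_state();print(s['ee_pos'])
E
```

```text
3.0 [0.46020724 0.14907723 0.45008365] -0.15332659079689545 [-0.66367098 -0.01462048  0.25481903  1.76323033  0.00315812  1.39167531
  1.15868265]
wrist lid 0.73 1747  [np.float64(0.6035), np.float64(0.0888), np.float64(-11.1), np.float64(0.119)]
wrist box 0.96 3107  [np.float64(0.4537), np.float64(0.0834), np.float64(84.5), np.float64(0.064)]
wrist box 0.95 2616  [np.float64(0.5988), np.float64(0.1985), np.float64(-87.6), np.float64(0.1)]
wrist box 0.68 3258  [np.float64(0.4614), np.float64(-0.0289), np.float64(-75.4), np.float64(0.058)]
wrist carton 0.77 686  [np.float64(0.6082), np.float64(-0.0344), np.float64(-42.6), np.float64(0.613)]
wrist carton 0.66 2329 EDGE [np.float64(0.4571), np.float64(-0.1551), np.float64(-79.4), np.float64(0.043)]
wrist carton 0.64 32  [np.float64(0.6212), np.float64(-0.1446), np.float64(-47.8), np.float64(0.983)]
[0.45972778 0.15148358 0.44958219]
```

View pics/wrist_last.png

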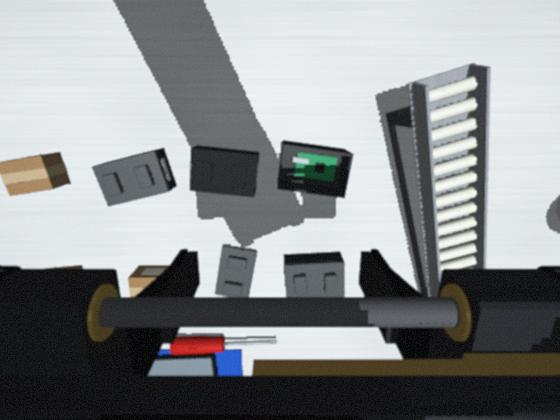

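The wrist view shows the deep box at (315,165), boxes at (225,170), (135,175) and (315,272), and the lid at (237,270). The lane is on the right with its upper end near (450,75). I'll turn the tool to −90° and measure the lane first, then the boxes.

```bash
python3 - <<'E'
from h import *
plan((.50,.36,.30,-90),(.53,.17,.29,-90))
E
```

```text
[-0.068, 0.347, -0.023, -0.000, -0.000, 0.751] rows 2.6
  [0.070, 0.347, -0.023, -0.000, -0.000, 0.751] rows 2.6
  [0.198, 0.293, -0.023, -0.000, -0.000, 0.751] rows 2.6
  [0.295, 0.195, -0.023, -0.000, -0.000, 0.751] rows 2.6
  -> reached (0.5, 0.36, 0.3, -90)
  [-0.633, 0.100, 0.033, -0.000, 0.000, -0.000] rows 1.9
  [-0.633, 0.100, 0.033, -0.000, 0.000, -0.000] rows 1.9
  -> reached (0.53, 0.17, 0.29, -90)
```

play_rows(
  series=[
    [-0.068, 0.347, -0.023, 0, 0, 0.751],
    [-0.068, 0.347, -0.023, 0, 0, 0.751],
    [-0.068, 0.347, -0.023, 0, 0, 0.751],
  ],
)

```text
time: 3.55
ee_pos: [0.4698, 0.2048, 0.4527]
eef_rot: [0.196, 0.981, -0.0, -0.0]
ft_force: [-0.2, -0.5, 0.4]
width: 0.0873
grip_force: 0.0
```

play_rows(
  series=[
    [0.07, 0.347, -0.023, 0, 0, 0.751],
    [0.07, 0.347, -0.023, 0, 0, 0.751],
    [0.07, 0.347, -0.023, 0, 0, 0.751],
  ],
)

```text
time: 3.85
ee_pos: [0.4799, 0.257, 0.456]
eef_rot: [0.384, 0.923, -0.0, -0.0]
ft_force: [0.4, -0.9, 0.1]
width: 0.087
grip_force: 0.0
```

play_rows(
  series=[
    [0.198, 0.293, -0.023, 0, 0, 0.751],
    [0.198, 0.293, -0.023, 0, 0, 0.751],
    [0.198, 0.293, -0.023, 0, 0, 0.751],
  ],
)

```text
time: 4.15
ee_pos: [0.4898, 0.3092, 0.4592]
eef_rot: [0.557, 0.831, -0.001, -0.0]
ft_force: [-0.2, -0.8, -0.5]
width: 0.0871
grip_force: 0.0
```

play_rows(
  series=[
    [0.295, 0.195, -0.023, 0, 0, 0.751],
    [0.295, 0.195, -0.023, 0, 0, 0.751],
    [0.295, 0.195, -0.023, 0, 0, 0.751],
    [0.295, 0.195, -0.023, 0, 0, 0.751],
    [0.295, 0.195, -0.023, 0, 0, 0.751],
  ],
)

```text
time: 4.65
ee_pos: [0.5005, 0.3588, 0.4633]
eef_rot: [0.707, 0.708, -0.0, -0.0]
ft_force: [0.3, 0.1, -0.5]
width: 0.0869
grip_force: 0.0
```

```bash
python3 - <<'E'
from h import *
s=status.read_state();print(s['time'],s['ee_pos'],np.degrees(psi_now(s)),s['joint_positions'],s['eef_rot'])
C=cam('wrist'); im=vision.camera('wrist'); cv2.imwrite('pics/lane1.png',im)
np.savez('lane.npz',K=C[0],R=C[1],t=C[2],im=im,m=[d['pixels'] for d in spotter.regions_of('wrist','lane')][0])
plan((.53,.17,.29,-90))
E
```

```text
4.65 [0.50048407 0.35880056 0.46331529] -89.90581675122206 [-0.89155971  0.28789495  0.24889423  1.40815536 -0.0705481   1.45456957
 -0.64265406] [ 7.06525366e-01  7.07687698e-01 -1.58368477e-04 -5.75965333e-05]
  [-0.628, 0.098, 0.033, -0.000, -0.000, 0.000] rows 1.9
  [-0.628, 0.098, 0.033, -0.000, -0.000, 0.000] rows 1.9
  -> reached (0.53, 0.17, 0.29, -90)
```

View pics/lane1.png

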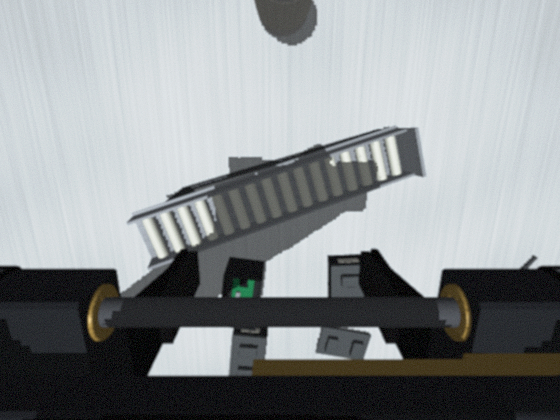

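```bash
cat >> h.py <<'E'
def laneM(x,y,a):
    "lane frame: x uphill"
    T=np.eye(4); T[:3,:3]=(R.from_euler('z',a)*R.from_euler('y',-12,degrees=True)).as_matrix(); T[:3,3]=[x,y,.045]; return T
def lanep(q,P): T=laneM(*q); return np.atleast_2d(P)@T[:3,:3].T+T[:3,3]
E
cat > lanefit.py <<'E'
from h import *
Z=np.load('lane.npz'); C=(Z['K'],Z['R'],Z['t']); im=Z['im']; m=Z['m'].astype(float)
v,u=np.nonzero(m); print(len(u),u.min(),u.max(),v.min(),v.max())
def cost(q):
    w=.0265
    P=lanep(q[:3],[[x,s*w,z] for s in(-1,1) for x,z in((0,14),(320,14),(320,-8),(0,-8),(0,30),(-4,30)) for x,z in [(x/1e3,z/1e3)]])
    h=cv2.convexHull((proj(C,P)*16).astype(np.int32)); g=np.zeros(m.shape,np.uint8); cv2.fillConvexPoly(g,h,255,cv2.LINE_AA,4); g=g/255.
    return 1-np.minimum(g,m).sum()/np.maximum(g,m).sum()
x0=np.array([.66,.40,np.radians(195)])
q=minimize(cost,x0,method='Nelder-Mead',options=dict(initial_simplex=[x0,x0+[.02,0,0],x0+[0,.02,0],x0+[0,0,.1]],xatol=1e-4,fatol=1e-4))
print(q.x,np.degrees(q.x[2]),q.fun); np.save('lane_q.npy',q.x)
big=cv2.resize(im[100:290,110:450],None,fx=2.3,fy=2.3,interpolation=cv2.INTER_CUBIC)
def ln(a,b,c):
    p=(proj(C,lanep(q.x,np.array([a,b])/1e3))-[110,100]+.5)*2.3-.5
    cv2.line(big,*[tuple(int(k) for k in pp) for pp in p],c,1)
for s in(-25,25): ln((0,s,14),(320,s,14),(0,0,255)); ln((0,s,0),(320,s,0),(0,255,0)); ln((0,s,0),(0,s,30),(255,0,0))
ln((0,-25,30),(0,25,30),(255,0,0)); ln((0,-25,0),(0,25,0),(255,0,0)); ln((320,-25,0),(320,25,0),(0,255,0))
cv2.imwrite('pics/laneov.png',big); print(big.shape)
E
python3 lanefit.py
```

```text
16456 127 425 126 268
[0.65439186 0.3963784  3.43018357] 196.53504168878916 0.07600808748672283
(437, 782, 3)
```

View pics/laneov.png

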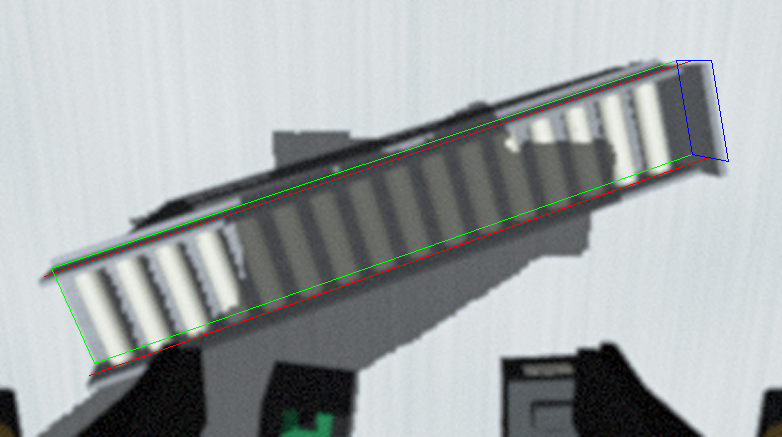

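play_rows(
  series=[
    [-0.628, 0.098, 0.033, 0, 0, 0],
    [-0.628, 0.098, 0.033, 0, 0, 0],
  ],
)

```text
time: 4.95
ee_pos: [0.5151, 0.2632, 0.4584]
eef_rot: [0.707, 0.708, -0.0, 0.0]
ft_force: [2.2, -1.0, 0.9]
width: 0.0873
grip_force: 0.0
```

play_rows(
  series=[
    [-0.628, 0.098, 0.033, 0, 0, 0],
    [-0.628, 0.098, 0.033, 0, 0, 0],
    [-0.628, 0.098, 0.033, 0, 0, 0],
    [-0.628, 0.098, 0.033, 0, 0, 0],
  ],
)

```text
time: 5.35
ee_pos: [0.5299, 0.1685, 0.454]
eef_rot: [0.708, 0.706, 0.0, -0.0]
ft_force: [-0.9, 0.6, 0.6]
width: 0.087
grip_force: 0.0
```

```bash
python3 - <<'E'
from h import *
s=status.read_state();print(s['time'],s['ee_pos'],np.degrees(psi_now(s)))
look('wrist',['deep_box','lid','box','carton'])
for c in 'wrist','scene','top':
  vision.camera(c)if c!='wrist' else 0
  print([(round(d['conf'],2),d['pixels'].sum()) for d in spotter.regions_of(c,'deep_box')],[(np.round(d['point'],3),d['conf']) for d in spotter.boxes_of(c,'deep_box')])
E
```

```text
5.35 [0.52986127 0.16854597 0.45403704] -90.20317583965593
wrist deep_box 0.6 3552  [np.float64(0.4493), np.float64(0.1894), np.float64(82.7), np.float64(0.077)]
wrist lid 0.93 1986  [np.float64(0.6019), np.float64(0.0881), np.float64(-11.2), np.float64(0.103)]
wrist box 0.76 3075  [np.float64(0.5992), np.float64(0.1993), np.float64(-86.2), np.float64(0.074)]
wrist box 0.69 2613  [np.float64(0.4539), np.float64(0.0827), np.float64(81.3), np.float64(0.085)]
wrist box 0.59 1070  [np.float64(0.4613), np.float64(-0.029), np.float64(-80.8), np.float64(0.6)]
wrist carton 0.87 591  [np.float64(0.6145), np.float64(-0.0222), np.float64(-88.6), np.float64(0.659)]
wrist carton 0.58 535  [np.float64(0.4525), np.float64(-0.1393), np.float64(76.6), np.float64(0.644)]
[(0.6, np.int64(3552))] [(array([0.446, 0.187, 0.016]), 0.79)]
[(0.9, np.int64(480)), (0.54, np.int64(871))] [(array([0.471, 0.189, 0.033]), 0.97)]
[(0.52, np.int64(91))] [(array([0.452, 0.157, 0.017]), 0.5)]
```

View pics/wrist_last.png

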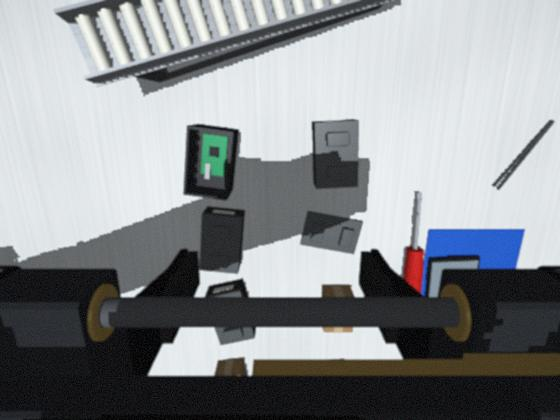

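The overlay fits the lane rails well, with the stop at about (690,110) in the crop. In the wrist view the deep box is at (212,160), boxes at (335,150) and (222,237), and the lid at (332,230). I'll pick the deep box now.

```bash
python3 - <<'E'
from h import *
plan((.4493,.1894,.16,-97.3),(.4493,.1894,.035,-97.3))
E
```

```text
[0.129, -0.537, 0.868, -0.000, -0.000, 0.239] rows 3.1
  -> reached (0.4493, 0.1894, 0.16, -97.3)
  [0.000, -0.000, 0.833, 0.000, 0.000, -0.000] rows 2.5
  -> reached (0.4493, 0.1894, 0.035, -97.3)
```

play_rows(
  series=[
    [0.129, -0.537, 0.4, 0, 0, 0.239],
    [0.129, -0.537, 0.868, 0, 0, 0.239],
    [0.129, -0.537, 0.868, 0, 0, 0.239],
    [0.129, -0.537, 0.868, 0, 0, 0.239],
  ],
  fingers=1,
)

```text
time: 6.4
ee_pos: [0.4462, 0.1893, 0.3191]
eef_rot: [0.75, 0.661, -0.004, -0.001]
ft_force: [-1.0, 0.3, -0.6]
width: 0.0872
grip_force: 0.0
```

play_rows(
  series=[
    [0, 0, 0.28, 0, 0, 0],
    [0, 0, 0.56, 0, 0, 0],
    [0, 0, 0.833, 0, 0, 0],
    [0, 0, 0.833, 0, 0, 0],
  ],
)

```text
time: 6.8
ee_pos: [0.4488, 0.1886, 0.1957]
eef_rot: [0.751, 0.661, -0.003, -0.0]
ft_force: [-0.3, -1.4, -0.3]
width: 0.0873
grip_force: 0.0
```

play_rows(
  series=[
    [0, 0, 0, 0, 0, 0],
    [0, 0, 0, 0, 0, 0],
    [0, 0, 0, 0, 0, 0],
    [0, 0, 0, 0, 0, 0],
    [0, 0, 0, 0, 0, 0],
  ],
  fingers=-1,
  squeeze=30,
)

```text
time: 7.3
ee_pos: [0.4495, 0.1895, 0.1994]
eef_rot: [0.751, 0.661, 0.001, -0.0]
ft_force: [-2.3, 0.2, 1.6]
width: 0.0551
grip_force: 1.0
```

```bash
python3 - <<'E'
from h import *
s=status.read_state();print(s['time'],s['ee_pos'],np.degrees(psi_now(s)),s['width'],s['grip_force'])
plan((.46,.19,.18,-97.3),(.512,-.34,.26,-90))
E
```

```text
7.3 [0.44949143 0.18948899 0.19937096] -97.29322841838595 0.05509946932735934 0.9569417195234564
  [0.013, 0.070, -0.961, 0.002, -0.002, 0.000] rows 2.9
  -> reached (0.46, 0.19, 0.18, -97.3)
  [-0.865, 0.198, -0.133, -0.000, 0.000, -0.061] rows 2.7
  [-0.871, 0.171, -0.133, -0.000, 0.000, -0.061] rows 2.7
  [-0.876, 0.143, -0.133, -0.000, 0.000, -0.061] rows 2.7
  [-0.880, 0.115, -0.133, -0.000, 0.000, -0.061] rows 2.7
  -> reached (0.512, -0.34, 0.26, -90)
```

play_rows(
  series=[
    [0, 0, 0, 0, 0, 0],
    [0, 0, 0, 0, 0, 0],
    [0, 0, 0, 0, 0, 0],
  ],
)

```text
time: 7.6
ee_pos: [0.4494, 0.1895, 0.1991]
eef_rot: [0.751, 0.661, 0.0, -0.0]
ft_force: [-2.4, -0.9, 7.2]
width: 0.0518
grip_force: 30.0
```

play_rows(
  series=[
    [0, 0, -0.2, 0, 0, 0],
    [0.013, 0.07, -0.5, 0, 0, 0],
    [0.013, 0.07, -0.8, 0, 0, 0],
    [0.013, 0.07, -0.96, 0, 0, 0],
  ],
)

```text
time: 8.0
ee_pos: [0.4605, 0.1898, 0.3461]
eef_rot: [0.751, 0.66, 0.002, 0.0]
ft_force: [0.1, 0.4, -0.9]
width: 0.0514
grip_force: 30.0
```

play_rows(
  series=[
    [-0.865, 0.198, -0.133, 0, 0, -0.061],
    [-0.865, 0.198, -0.133, 0, 0, -0.061],
    [-0.865, 0.198, -0.133, 0, 0, -0.061],
  ],
)

```text
time: 8.3
ee_pos: [0.4728, 0.0542, 0.3631]
eef_rot: [0.741, 0.672, 0.0, 0.0]
ft_force: [0.4, 1.1, -2.3]
width: 0.0516
grip_force: 30.0
```

play_rows(
  series=[
    [-0.871, 0.171, -0.133, 0, 0, -0.061],
    [-0.871, 0.171, -0.133, 0, 0, -0.061],
    [-0.871, 0.171, -0.133, 0, 0, -0.061],
  ],
)

```text
time: 8.6
ee_pos: [0.4855, -0.0786, 0.383]
eef_rot: [0.73, 0.683, 0.0, 0.0]
ft_force: [0.1, -0.1, -1.6]
width: 0.052
grip_force: 30.0
```

play_rows(
  series=[
    [-0.876, 0.143, -0.133, 0, 0, -0.061],
    [-0.876, 0.143, -0.133, 0, 0, -0.061],
    [-0.876, 0.143, -0.133, 0, 0, -0.061],
  ],
)

```text
time: 8.9
ee_pos: [0.4983, -0.2109, 0.403]
eef_rot: [0.719, 0.695, -0.0, 0.001]
ft_force: [0.2, -0.4, -0.7]
width: 0.0519
grip_force: 30.0
```

play_rows(
  series=[
    [-0.88, 0.115, -0.133, 0, 0, -0.061],
    [-0.88, 0.115, -0.133, 0, 0, -0.061],
    [-0.88, 0.115, -0.133, 0, 0, -0.061],
    [-0.88, 0.115, -0.133, 0, 0, -0.061],
    [-0.88, 0.115, -0.133, 0, 0, -0.061],
  ],
)

```text
time: 9.4
ee_pos: [0.5118, -0.3406, 0.4217]
eef_rot: [0.708, 0.707, -0.0, -0.0]
ft_force: [0.0, -0.2, -1.3]
width: 0.0516
grip_force: 30.0
```

```bash
python3 - <<'E'
from h import *
s=status.read_state();print(s['time'],s['ee_pos'],np.degrees(psi_now(s)),s['width'],s['grip_force'],s['joint_positions'])
look('wrist',['plate','deep_box'])
E
```

```text
9.4 [ 0.51184691 -0.34056464  0.42170676] -90.0720788989059 0.051632904999352906 29.999517146497965 [-0.07167663  0.36118457  0.76175766  1.4992195  -0.2503358   1.38256121
  0.70367216]
wrist deep_box 0.57 16967  [np.float64(0.5067), np.float64(-0.4242), np.float64(29.3), np.float64(0.752)]
```

View pics/wrist_last.png

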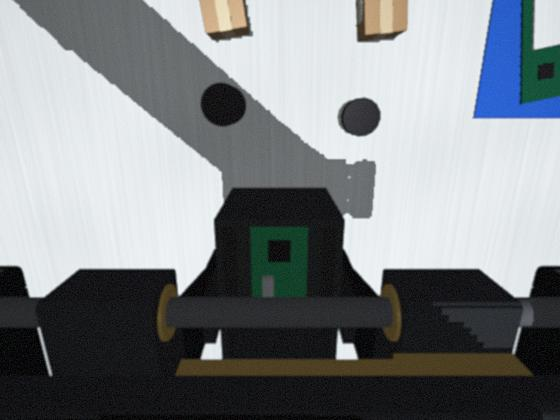

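The held deep box (270,250) hides the plate, so I'll pass beyond it and look back.

play_rows(
  series=[
    [-0.95, 0, 0, 0, 0, 0],
    [-0.95, 0, 0, 0, 0, 0],
    [-0.95, 0, 0, 0, 0, 0],
    [-0.95, 0, 0, 0, 0, 0],
    [-0.95, 0, 0, 0, 0, 0],
  ],
)

```text
time: 10.05
ee_pos: [0.5122, -0.4825, 0.4217]
eef_rot: [0.707, 0.707, 0.0, -0.001]
ft_force: [0.6, 1.1, -1.6]
width: 0.0517
grip_force: 30.0
```

```bash
python3 - <<'E'
from h import *
s=status.read_state();print(s['time'],s['ee_pos'],np.degrees(psi_now(s)),s['width'])
look('wrist',['plate'])
# plate lugs & edges: overlay of fit
C=cam('wrist'); im=cv2.imread('pics/wrist_last.png')
E
```

```text
10.05 [ 0.51220487 -0.48253489  0.42165248] -90.01068054842939 0.05166020291655451
wrist plate 0.64 5634  [np.float64(0.5097), np.float64(-0.4083), np.float64(85.1), np.float64(0.058)]
```

View pics/wrist_last.png

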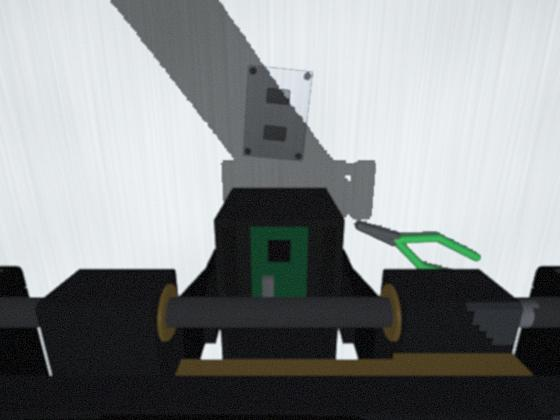

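```bash
python3 - <<'E'
from h import *
C=cam('wrist')
co=np.array([ray(C,p,.008)[:2] for p in [(248,65),(314,71),(302,161),(243,156)]])
print(co.round(4), co.mean(0))
e1=co[0]-co[3]; e2=co[1]-co[2]; e3=co[1]-co[0]; e4=co[2]-co[3]
for e in(e1,e2,e3,e4): print(np.linalg.norm(e),np.degrees(np.arctan2(e[1],e[0])))
l=[ray(C,p,.018)[:2] for p in [(278,97),(275,133)]]; d=l[0]-l[1]; print(l,np.mean(l,0),np.linalg.norm(d),np.degrees(np.arctan2(d[1],d[0])))
s=status.read_state(); z=s['ee_pos'][2]-GO+.021; print([ray(C,p,z)-s['ee_pos'] for p in [(217,221),(343,221)]],[ray(C,p,z-.056)-s['ee_pos'] for p in [(234,188),(326,188)]])
plan((.509,-.4086,.11,-95),(.509,-.4086,.044,-95))
E
```

```text
[[ 0.4809 -0.3536]
 [ 0.5535 -0.3596]
 [ 0.5425 -0.4588]
 [ 0.4724 -0.453 ]] [ 0.51232261 -0.40624928]
0.09970037505545147 85.10406248650335
0.09979267316743815 83.67493079578242
0.07281444158947181 -4.698289793055302
0.07032538892826162 -4.741201665109335
[array([ 0.51386005, -0.38707652]), array([ 0.5104996 , -0.42562484])] [ 0.51217983 -0.40635068] 0.03869450882043412 85.01782997318904
[array([-0.02255155,  0.03976412, -0.1425    ]), array([ 0.02651916,  0.03984261, -0.1425    ])] [array([-0.02317237,  0.03976532, -0.1985    ]), array([ 0.02754677,  0.03984752, -0.1985    ])]
  [0.481, -0.028, 0.993, 0.001, -0.002, 0.172] rows 3.3
  -> reached (0.509, -0.4086, 0.11, -95)
  [-0.000, -0.000, 0.440, 0.000, -0.000, -0.000] rows 1.3
  -> reached (0.509, -0.4086, 0.044, -95)
```

Plate corners are at (248,65), (314,71), (302,161) and (243,156). That puts its centre at about (0.510, −0.407) after camera bias, with yaw 85°.

```bash
python3 - <<'E'
from h import *
plan((.510,-.4068,.12,-95),(.510,-.4068,.043,-95))
E
```

```text
[0.493, -0.021, 0.926, 0.001, -0.002, 0.172] rows 3.1
  -> reached (0.51, -0.4068, 0.12, -95)
  [-0.000, -0.000, 0.513, 0.000, -0.000, -0.000] rows 1.5
  -> reached (0.51, -0.4068, 0.043, -95)
```

play_rows(
  series=[
    [0.505, -0.02, 0.92, 0, 0, 0.172],
    [0.505, -0.02, 0.92, 0, 0, 0.172],
    [0.505, -0.02, 0.92, 0, 0, 0.172],
    [0.505, -0.02, 0.92, 0, 0, 0.172],
    [0.505, -0.02, 0.92, 0, 0, 0.172],
  ],
)

```text
time: 10.65
ee_pos: [0.5103, -0.404, 0.2836]
eef_rot: [0.737, 0.676, 0.001, -0.001]
ft_force: [0.1, 0.2, -0.9]
width: 0.0519
grip_force: 30.0
```

```bash
python3 - <<'E'
from h import *
s=status.read_state();print(s['time'],s['ee_pos'],np.degrees(psi_now(s)),s['width'])
plan((.510,-.4068,.060,-95),(.510,-.4068,.043,-95))
E
```

```text
10.65 [ 0.51027304 -0.40404642  0.28364079] -94.90773321202286 0.05187747751923112
  [-0.019, 0.000, 0.401, -0.002, -0.004, 0.003] rows 1.2
  -> reached (0.51, -0.4068, 0.06, -95)
  [-0.000, 0.000, 0.113, -0.000, -0.000, 0.000] rows 0.3
  -> reached (0.51, -0.4068, 0.043, -95)
```

play_rows(
  series=[
    [-0.019, 0, 0.2, 0, 0, 0],
    [-0.019, 0, 0.4, 0, 0, 0],
    [-0.019, 0, 0.45, 0, 0, 0],
    [-0.019, 0, 0.5, 0, 0, 0],
    [-0.019, 0, 0.5, 0, 0, 0],
  ],
)

```text
time: 11.15
ee_pos: [0.5093, -0.41, 0.2103]
eef_rot: [0.738, 0.675, 0.0, 0.001]
ft_force: [0.0, 0.8, -1.3]
width: 0.0522
grip_force: 30.0
```

play_rows(
  series=[
    [0, 0, 0.015, 0, 0, 0],
    [0, 0, 0.03, 0, 0, 0],
    [0, 0, 0.03, 0, 0, 0],
  ],
)

```text
time: 11.45
ee_pos: [0.5094, -0.4101, 0.2072]
eef_rot: [0.738, 0.675, 0.001, 0.001]
ft_force: [-2.1, 4.9, 12.9]
width: 0.052
grip_force: 30.0
```

play_rows(
  series=[
    [0, 0, 0, 0, 0, 0],
    [0, 0, 0, 0, 0, 0],
    [0, 0, 0, 0, 0, 0],
    [0, 0, 0, 0, 0, 0],
    [0, 0, 0, 0, 0, 0],
  ],
  fingers=1,
)

```text
time: 11.95
ee_pos: [0.5089, -0.4096, 0.2047]
eef_rot: [0.738, 0.675, -0.0, -0.0]
ft_force: [0.7, -0.1, -0.4]
width: 0.0831
grip_force: 0.0
```

```bash
python3 - <<'E'
from h import *
for i in range(3):
  s=status.read_state();print(s['time'],s['ee_pos'],np.degrees(psi_now(s)),s['width'])
print(s['ft_force'])
plan((.510,-.4068,.18,-95),(.60,.13,.27,-101.1))
E
```

```text
11.95 [ 0.50890075 -0.40962112  0.20468834] -95.13884188805552 0.08307080658325061
11.95 [ 0.50890075 -0.40962112  0.20468834] -95.13884188805552 0.08307080658325061
11.95 [ 0.50890075 -0.40962112  0.20468834] -95.13884188805552 0.08307080658325061
[ 0.73635211 -0.09316633 -0.39631815]
  [0.019, 0.006, -0.925, -0.000, -0.000, -0.005] rows 2.8
  -> reached (0.51, -0.4068, 0.18, -95)
  [0.904, 0.071, -0.150, 0.000, 0.000, 0.051] rows 2.8
  [0.906, 0.047, -0.150, 0.000, 0.000, 0.051] rows 2.8
  [0.907, 0.023, -0.150, 0.000, 0.000, 0.051] rows 2.8
  [0.907, -0.001, -0.150, 0.000, 0.000, 0.051] rows 2.8
  -> reached (0.6, 0.13, 0.27, -101.1)
```

play_rows(
  series=[
    [0, 0, -0.3, 0, 0, 0],
    [0, 0, -0.6, 0, 0, 0],
    [0, 0, -1, 0, 0, 0],
    [0, 0, -1, 0, 0, 0],
  ],
)

```text
time: 12.35
ee_pos: [0.5092, -0.4109, 0.3609]
eef_rot: [0.738, 0.675, 0.001, 0.004]
ft_force: [-0.1, -0.7, 0.1]
width: 0.0868
grip_force: 0.0
```

play_rows(
  series=[
    [0, 0, -0.6, 0, 0, 0],
    [0, 0, -0.6, 0, 0, 0],
    [0, 0, -0.6, 0, 0, 0],
    [0, 0, -0.6, 0, 0, 0],
  ],
)

```text
time: 12.75
ee_pos: [0.5089, -0.4098, 0.4451]
eef_rot: [0.738, 0.675, 0.0, 0.001]
ft_force: [0.7, 0.1, -0.1]
width: 0.087
grip_force: 0.0
```

```bash
python3 - <<'E'
from h import *
s=status.read_state();print(s['time'],s['ee_pos'],np.degrees(psi_now(s)),s['width'])
C=cam('wrist'); cv2.imwrite('pics/w3.png',vision.camera('wrist'))
for d in spotter.regions_of('wrist','deep_box'):
    m=d['pixels'];v,u=np.nonzero(m); print(d['conf'],len(u),u.mean(),v.mean(),fit('deep_box',[(C,m.astype(float))],.509,-.408,z0=.008))
plan((.60,.13,.27,-101.1))
E
```

```text
12.75 [ 0.50888243 -0.40979869  0.44514481] -95.13947458346992 0.08703801642308596
  [0.909, 0.071, 0.017, -0.001, -0.001, 0.050] rows 2.7
  [0.910, 0.047, 0.017, -0.001, -0.001, 0.050] rows 2.7
  [0.911, 0.023, 0.017, -0.001, -0.001, 0.050] rows 2.7
  [0.912, -0.000, 0.017, -0.001, -0.001, 0.050] rows 2.7
  -> reached (0.6, 0.13, 0.27, -101.1)
```

View pics/w3.png

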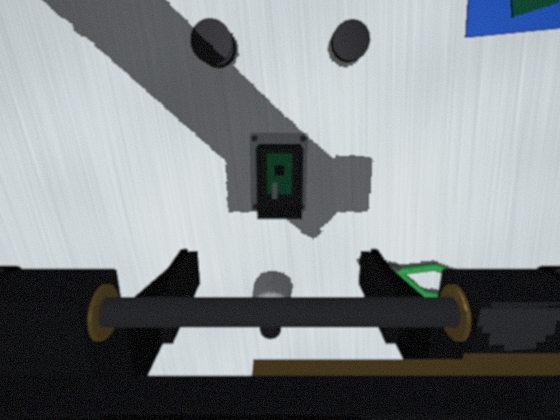

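The deep box sits level on the plate at (280,180). Next is the lid.

```bash
python3 - <<'E'
from h import *
C=cam('wrist'); im=cv2.imread('pics/w3.png')
m=(im.max(2)<38).astype(np.uint8); m[230:]=0; n,l,st,ce=cv2.connectedComponentsWithStats(m)
i=l[144:218,258:302]; k=np.bincount(i[i>0]).argmax(); print(st[k])
mm=(l==k).astype(np.uint8); h=cv2.convexHull(cv2.findContours(mm,0,1)[0][0]); f=np.zeros_like(mm); cv2.fillConvexPoly(f,h,1)
print(fit('deep_box',[(C,f.astype(float))],.509,-.408,np.radians(85),z0=.008))
E
```

```text
[ 254  144   49   75 2200]
[np.float64(0.5095), np.float64(-0.4078), np.float64(85.0), np.float64(0.072)]
```

play_rows(
  series=[
    [0.909, 0.071, 0, 0, 0, 0.05],
    [0.909, 0.071, 0, 0, 0, 0.05],
    [0.909, 0.071, 0, 0, 0, 0.05],
  ],
)

```text
time: 13.15
ee_pos: [0.5324, -0.2716, 0.4429]
eef_rot: [0.746, 0.666, -0.0, -0.001]
ft_force: [0.9, 0.4, 0.7]
width: 0.0868
grip_force: 0.0
```

play_rows(
  series=[
    [0.91, 0.047, 0, 0, 0, 0.05],
    [0.91, 0.047, 0, 0, 0, 0.05],
    [0.91, 0.047, 0, 0, 0, 0.05],
  ],
)

```text
time: 13.45
ee_pos: [0.5548, -0.1361, 0.4432]
eef_rot: [0.754, 0.656, -0.0, -0.001]
ft_force: [0.4, -0.8, 0.5]
width: 0.087
grip_force: 0.0
```

play_rows(
  series=[
    [0.911, 0.023, 0, 0, 0, 0.05],
    [0.911, 0.023, 0, 0, 0, 0.05],
    [0.911, 0.023, 0, 0, 0, 0.05],
  ],
)

```text
time: 13.75
ee_pos: [0.5772, -0.0012, 0.4432]
eef_rot: [0.763, 0.646, -0.001, -0.001]
ft_force: [0.6, -0.5, 0.5]
width: 0.0873
grip_force: 0.0
```

play_rows(
  series=[
    [0.65, 0, 0, 0, 0, 0.05],
    [0.65, 0, 0, 0, 0, 0.05],
    [0.65, 0, 0, 0, 0, 0.05],
    [0.65, 0, 0, 0, 0, 0.05],
    [0.65, 0, 0, 0, 0, 0.05],
  ],
)

```text
time: 14.25
ee_pos: [0.5935, 0.0896, 0.444]
eef_rot: [0.773, 0.635, -0.001, -0.0]
ft_force: [0.3, -0.8, -0.1]
width: 0.0869
grip_force: 0.0
```

```bash
python3 - <<'E'
from h import *
s=status.read_state();print(s['time'],s['ee_pos'],np.degrees(psi_now(s)),s['width'])
look('wrist',['lid','box','carton'])
E
```

```text
14.25 [0.59347982 0.08963387 0.44400341] -101.22559247682318 0.08690852265772223
wrist lid 0.83 2389  [np.float64(0.6024), np.float64(0.0859), np.float64(-12.2), np.float64(0.077)]
wrist lid 0.63 1569  [np.float64(0.4498), np.float64(-0.1669), np.float64(88.8), np.float64(0.168)]
wrist box 0.86 3599  [np.float64(0.601), np.float64(0.1958), np.float64(-87.7), np.float64(0.068)]
wrist box 0.86 1200  [np.float64(0.4825), np.float64(-0.0262), np.float64(67.2), np.float64(0.574)]
wrist box 0.64 3268  [np.float64(0.4547), np.float64(0.081), np.float64(83.1), np.float64(0.067)]
wrist box 0.61 1711 EDGE [np.float64(0.3603), np.float64(0.3423), np.float64(11.6), np.float64(0.066)]
wrist carton 0.89 1630  [np.float64(0.6139), np.float64(-0.0251), np.float64(89.2), np.float64(0.073)]
wrist carton 0.69 958  [np.float64(0.6162), np.float64(-0.1712), np.float64(-86.2), np.float64(0.395)]
wrist carton 0.62 1564  [np.float64(0.4563), np.float64(-0.1562), np.float64(-86.6), np.float64(0.134)]
```

View pics/wrist_last.png

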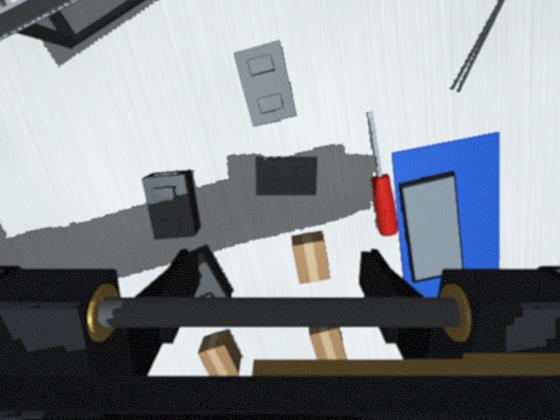

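The lid is at (287,176), aligned with the tool. I'll pinch its lugs.

```bash
python3 - <<'E'
from h import *
plan((.6015,.086,.15,-101.6),(.6015,.086,.0305,-101.6))
E
```

```text
[-0.014, 0.057, 0.875, -0.000, -0.000, 0.012] rows 2.6
  -> reached (0.6015, 0.086, 0.15, -101.6)
  [-0.000, -0.000, 0.797, -0.000, -0.000, -0.000] rows 2.4
  -> reached (0.6015, 0.086, 0.0305, -101.6)
```

play_rows(
  series=[
    [-0.014, 0.057, 0.4, 0, 0, 0.012],
    [-0.014, 0.057, 0.875, 0, 0, 0.012],
    [-0.014, 0.057, 0.875, 0, 0, 0.012],
    [-0.014, 0.057, 0.875, 0, 0, 0.012],
    [-0.014, 0.057, 0.875, 0, 0, 0.012],
  ],
)

```text
time: 14.95
ee_pos: [0.6019, 0.0867, 0.3146]
eef_rot: [0.775, 0.632, 0.0, 0.0]
ft_force: [1.0, 0.3, 1.2]
width: 0.0871
grip_force: 0.0
```

play_rows(
  series=[
    [0, 0, 0.3, 0, 0, 0],
    [0, 0, 0.6, 0, 0, 0],
    [0, 0, 0.75, 0, 0, 0],
    [0, 0, 0.76, 0, 0, 0],
    [0, 0, 0.76, 0, 0, 0],
  ],
)

```text
time: 15.45
ee_pos: [0.6027, 0.0872, 0.202]
eef_rot: [0.774, 0.633, 0.001, 0.001]
ft_force: [0.3, 0.4, 1.0]
width: 0.0871
grip_force: 0.0
```

```bash
python3 - <<'E'
from h import *
s=status.read_state();print(s['time'],s['ee_pos'],np.degrees(psi_now(s)))
plan((.6015,.086,.0305,-101.6))
E
```

```text
15.45 [0.602743   0.08720016 0.20197527] -101.50450062376925
  [-0.010, -0.007, 0.053, 0.005, -0.003, 0.003] rows 0.2
  -> reached (0.6015, 0.086, 0.0305, -101.6)
```

play_rows(
  series=[
    [-0.005, 0, 0.04, 0, 0, 0],
    [-0.005, 0, 0.04, 0, 0, 0],
  ],
)

```text
time: 15.65
ee_pos: [0.602, 0.0865, 0.1948]
eef_rot: [0.774, 0.633, 0.001, 0.0]
ft_force: [0.6, 0.5, 0.6]
width: 0.0872
grip_force: 0.0
```

play_rows(
  series=[
    [0, 0, 0, 0, 0, 0],
    [0, 0, 0, 0, 0, 0],
    [0, 0, 0, 0, 0, 0],
    [0, 0, 0, 0, 0, 0],
    [0, 0, 0, 0, 0, 0],
  ],
  fingers=-1,
  squeeze=20,
)

```text
time: 16.15
ee_pos: [0.6014, 0.0865, 0.1936]
eef_rot: [0.774, 0.633, 0.0, -0.0]
ft_force: [-0.1, -0.1, 1.1]
width: 0.0556
grip_force: 20.0
```

play_rows(
  series=[
    [0, 0, 0, 0, 0, 0],
    [0, 0, 0, 0, 0, 0],
  ],
)

```text
time: 16.35
ee_pos: [0.6014, 0.0865, 0.1935]
eef_rot: [0.774, 0.633, 0.0, -0.0]
ft_force: [-0.0, 0.6, 0.5]
width: 0.0554
grip_force: 20.0
```

play_rows(
  series=[
    [0, 0, -0.1, 0, 0, 0],
    [0, 0, -0.3, 0, 0, 0],
    [0, 0, -0.6, 0, 0, 0],
    [0, 0, -0.9, 0, 0, 0],
    [0, 0, -0.9, 0, 0, 0],
  ],
)

```text
time: 16.85
ee_pos: [0.6031, 0.0858, 0.336]
eef_rot: [0.775, 0.632, 0.005, 0.002]
ft_force: [-0.1, 0.0, -1.4]
width: 0.0557
grip_force: 20.0
```

```bash
python3 - <<'E'
from h import *
s=status.read_state();print(s['time'],s['ee_pos'],np.degrees(psi_now(s)),s['width'],s['joint_positions'])
plan((.50,-.20,.24,-140),(.52,-.42,.24,-185))
E
```

```text
16.85 [0.60306782 0.08582378 0.33600328] -101.54025642804116 0.05570170889287811 [-0.70695034  0.38059483  0.62077352  1.62860052 -0.23613412  1.19747684
 -0.23704847]
  [-0.667, -0.096, -0.154, 0.005, -0.005, 0.427] rows 2.1
  [-0.672, 0.054, -0.152, 0.005, -0.005, 0.427] rows 2.1
  [-0.644, 0.202, -0.151, 0.005, -0.005, 0.427] rows 2.1
  -> reached (0.5, -0.2, 0.24, -140)
  [-0.420, 0.605, -0.000, -0.000, -0.000, 0.750] rows 2.6
  [-0.157, 0.719, 0.000, -0.000, -0.000, 0.750] rows 2.6
  -> reached (0.52, -0.42, 0.24, -185)
```

play_rows(
  series=[
    [-0.667, -0.096, -0.154, 0, 0, 0.427],
    [-0.667, -0.096, -0.154, 0, 0, 0.427],
    [-0.667, -0.096, -0.154, 0, 0, 0.427],
  ],
)

```text
time: 17.15
ee_pos: [0.5658, -0.0161, 0.354]
eef_rot: [0.843, 0.537, 0.001, 0.001]
ft_force: [-0.0, 0.1, 0.4]
width: 0.0557
grip_force: 2.0
```

play_rows(
  series=[
    [-0.672, 0.054, -0.152, 0, 0, 0.427],
    [-0.672, 0.054, -0.152, 0, 0, 0.427],
    [-0.672, 0.054, -0.152, 0, 0, 0.427],
  ],
)

```text
time: 17.45
ee_pos: [0.5311, -0.1109, 0.3766]
eef_rot: [0.898, 0.44, 0.001, 0.001]
ft_force: [0.3, -0.9, -0.3]
width: 0.0558
grip_force: 20.0
```

play_rows(
  series=[
    [-0.644, 0.202, -0.151, 0, 0, 0.427],
    [-0.644, 0.202, -0.151, 0, 0, 0.427],
    [-0.644, 0.202, -0.151, 0, 0, 0.427],
  ],
)

```text
time: 17.75
ee_pos: [0.4963, -0.2058, 0.3992]
eef_rot: [0.941, 0.337, 0.001, 0.001]
ft_force: [0.7, -0.8, -0.8]
width: 0.0555
grip_force: 20.0
```

play_rows(
  series=[
    [-0.42, 0.605, 0, 0, 0, 0.75],
    [-0.42, 0.605, 0, 0, 0, 0.75],
    [-0.42, 0.605, 0, 0, 0, 0.75],
  ],
)

```text
time: 18.05
ee_pos: [0.5078, -0.3142, 0.3974]
eef_rot: [0.989, 0.147, -0.0, 0.001]
ft_force: [-1.3, -0.2, 0.1]
width: 0.0558
grip_force: 20.0
```

play_rows(
  series=[
    [-0.157, 0.719, 0, 0, 0, 0.75],
    [-0.157, 0.719, 0, 0, 0, 0.75],
    [-0.157, 0.719, 0, 0, 0, 0.75],
    [-0.157, 0.719, 0, 0, 0, 0.75],
    [-0.157, 0.719, 0, 0, 0, 0.75],
  ],
)

```text
time: 18.55
ee_pos: [0.5198, -0.4185, 0.3969]
eef_rot: [0.999, -0.041, -0.0, -0.0]
ft_force: [1.2, 0.4, -1.0]
width: 0.0558
grip_force: 20.0
```

```bash
python3 - <<'E'
from h import *
s=status.read_state();print(s['time'],s['ee_pos'],np.degrees(psi_now(s)),s['width'],s['joint_positions'])
C=cam('wrist'); np.savez('w4.npz',K=C[0],R=C[1],t=C[2],p=s['ee_pos']); cv2.imwrite('pics/w4.png',vision.camera('wrist'))
print(s['eef_rot'])
E
```

```text
18.55 [ 0.5198118  -0.41849543  0.39693164] 175.2680808547635 0.05579809403090296 [-0.04748757  0.60445477  1.01114101  1.38784347 -0.50867055  1.4238627
 -0.69904716]
[ 9.99147487e-01 -4.12820843e-02 -1.25169250e-04 -2.71210613e-04]
```

View pics/w4.png

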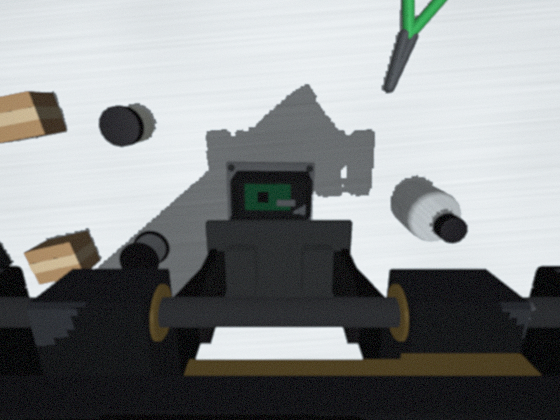

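```bash
python3 - <<'E'
from h import *
C=cam('wrist'); c=vision.calibration('wrist'); T=np.linalg.inv(np.array(c['T_tool_cam']))
P=np.array([[.025,y,z] for z in(.1835,.1885) for y in(-.039,.039)]); q=P@T[:3,:3].T+T[:3,3]; print((q[:,:2]/q[:,2:]*330.435+[278.8,211.2]).round(1))
for pl in[(.5095,-.408),(.509,-.4097)]:
  k=corners('deep_box',*pl,np.radians(85),.008); print(proj(C,k[1::2]).round(1).tolist())
im=cv2.imread('pics/w4.png'); g=cv2.cvtColor(im,6)
print(g[195,215:330]); print(g[155:225,270]); print(g[205:240,230])
E
```

```text
[[203.3 226.1]
 [352.3 226. ]
 [205.3 222.9]
 [350.3 222.8]]
[[311.1, 183.4], [309.3, 233.7], [228.1, 183.0], [230.3, 233.4]]
[[312.8, 183.8], [311.0, 234.1], [230.0, 183.4], [232.0, 233.7]]
[110 115 110 114 110 111 110 111 112 113 103 100  94  81  75  56  40  25
  22  20  24  12  18  26  30  29   9  30  29  40  44  44  47  49  53  49
  49  47  46  48  49  46  36  24   8  14  20  24  20   6   1  17  27  29
  48  48  52  51  50  49  48  48  54  50  46  54  50  50  36  49  54  47
  47  45  42  45  35  24  24  30  20  27  22  20  21  35  28  32  19  31
  26  26  21  24  19  34  89 159 204 231 233 224 181 138 125 138 151 139
 117 109 111 109 112 121 127]
[108 111 108 107 107 102 100  86  83  77  79  86  85  85  87  71  43  17
  15   2  26  19  24  19  21  25  23  35  38  42  48  51  47  48  47  45
  49  50  45  45  48  56  52  51  44  53  50  50  50  51  53  46  46  46
  40  33  32  27  27  19  29  24  20  27  26  38  47  49  39  45]
[62 65 67 69 75 70 69 68 72 75 71 59 50 47 46 40 37 43 43 36 45 45 40 45
 45 43 42 52 44 45 41 48 43 42 51]
```

```bash
python3 - <<'E'
from h import *
C=cam('wrist')
for x in(.508,.5095,.511):
  k=corners('deep_box',x,-.4094,np.radians(85),.008); print(x,proj(C,k[::2]).round(1).tolist())
plan((.5085,-.4087,.125,-185),(.5085,-.4087,.095,-185))
E
```

```text
0.508 [[307.8, 173.7], [306.5, 217.5], [236.9, 173.4], [238.4, 217.2]]
0.5095 [[307.8, 172.4], [306.4, 216.3], [236.8, 172.1], [238.2, 215.9]]
0.511 [[307.7, 171.1], [306.3, 215.1], [236.6, 170.8], [238.1, 214.7]]
  [-0.082, -0.054, 0.724, -0.002, -0.001, 0.011] rows 2.2
  -> reached (0.5085, -0.4087, 0.125, -185)
  [-0.000, -0.000, 0.200, 0.000, 0.000, 0.000] rows 0.6
  -> reached (0.5085, -0.4087, 0.095, -185)
```

play_rows(
  series=[
    [-0.075, -0.054, 0.3, 0, 0, 0.011],
    [-0.075, -0.054, 0.7, 0, 0, 0.011],
    [-0.075, -0.054, 0.85, 0, 0, 0.011],
    [-0.075, -0.054, 0.85, 0, 0, 0.011],
    [-0.075, -0.054, 0.85, 0, 0, 0.011],
  ],
)

```text
time: 19.1
ee_pos: [0.5097, -0.4092, 0.2709]
eef_rot: [0.999, -0.044, 0.0, -0.0]
ft_force: [-0.1, 0.2, -0.0]
width: 0.0555
grip_force: 20.0
```

```bash
python3 - <<'E'
from h import *
s=status.read_state();print(s['time'],s['ee_pos'],np.degrees(psi_now(s)),s['width'],s['ft_force'])
plan((.509,-.4087,.09,-185))
E
```

```text
19.1 [ 0.50972    -0.40920004  0.27091675] 174.90292980951247 0.05550415974502705 [-0.14066954  0.23315578 -0.04470983]
  [-0.005, -0.003, 0.116, -0.000, -0.002, -0.003] rows 0.3
  -> reached (0.509, -0.4087, 0.09, -185)
```

play_rows(
  series=[
    [-0.003, -0.002, 0.05, 0, 0, 0],
    [-0.003, -0.002, 0.08, 0, 0, 0],
    [-0.003, -0.002, 0.1, 0, 0, 0],
    [-0.003, -0.002, 0.12, 0, 0, 0],
    [-0.003, -0.002, 0.12, 0, 0, 0],
  ],
)

```text
time: 19.6
ee_pos: [0.5087, -0.4099, 0.2524]
eef_rot: [0.999, -0.046, 0.001, 0.0]
ft_force: [-0.8, 2.9, 5.9]
width: 0.0554
grip_force: 20.0
```

play_rows(
  series=[
    [0, 0, 0, 0, 0, 0],
    [0, 0, 0, 0, 0, 0],
    [0, 0, 0, 0, 0, 0],
    [0, 0, 0, 0, 0, 0],
  ],
  fingers=1,
)

```text
time: 20.0
ee_pos: [0.5086, -0.4099, 0.2517]
eef_rot: [0.999, -0.046, 0.0, 0.0]
ft_force: [1.2, -0.6, -1.1]
width: 0.0796
grip_force: 0.0
```

play_rows(
  series=[
    [0, 0, -0.3, 0, 0, 0],
    [0, 0, -0.6, 0, 0, 0],
    [0, 0, -1, 0, 0, 0],
    [0, 0, -1, 0, 0, 0],
  ],
)

```text
time: 20.4
ee_pos: [0.5084, -0.4109, 0.4072]
eef_rot: [0.999, -0.046, 0.003, 0.002]
ft_force: [0.5, -0.7, 0.5]
width: 0.0867
grip_force: 0.0
```

```bash
python3 - <<'E'
from h import *
s=status.read_state();print(s['time'],s['ee_pos'],np.degrees(psi_now(s)),s['width'])
C=cam('wrist'); cv2.imwrite('pics/w5.png',vision.camera('wrist'))
for d in spotter.regions_of('wrist','lid'):
    m=d['pixels'];v,u=np.nonzero(m); print(d['conf'],len(u),u.mean(),v.mean(),fit('lid',[(C,m.astype(float))],.509,-.408,np.radians(85),z0=.059))
vision.camera('scene');print([np.round(d['point'],3) for d in spotter.boxes_of('scene','box1')],[np.round(d['point'],3) for d in spotter.boxes_of('scene','carton1')])
plan((.50,-.2,.27,-125),(.47,-.03,.27,-80))
E
```

```text
20.4 [ 0.50836034 -0.41090593  0.40724132] 174.7148220656472 0.08666762773493927
0.59 3824 276.0428870292887 194.86453974895397 [np.float64(0.5098), np.float64(-0.4099), np.float64(85.8), np.float64(0.078)]
[array([0.468, 0.078, 0.033]), array([0.614, 0.194, 0.038])] [array([ 0.633, -0.155,  0.039]), array([ 0.475, -0.162,  0.04 ])]
  [-0.062, -0.462, -0.074, -0.002, 0.001, -0.669] rows 2.3
  [0.101, -0.455, -0.075, -0.002, 0.001, -0.669] rows 2.3
  [0.251, -0.392, -0.075, -0.002, 0.001, -0.669] rows 2.3
  -> reached (0.5, -0.2, 0.27, -125)
  [0.407, -0.407, -0.000, 0.000, 0.000, -0.750] rows 2.6
  [0.532, -0.220, -0.000, 0.000, 0.000, -0.750] rows 2.6
  -> reached (0.47, -0.03, 0.27, -80)
```

View pics/w5.png

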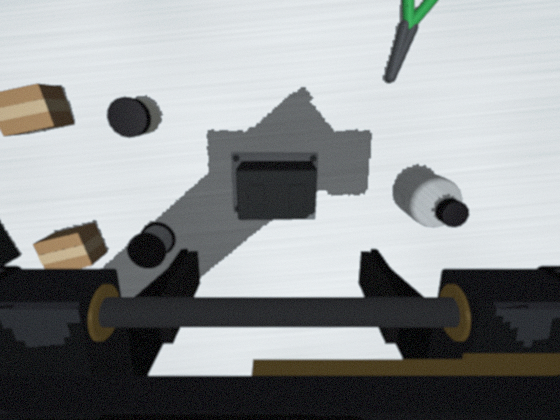

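The lid is fully on at (277,195). Next are the shallow boxes, nearest first.

play_rows(
  series=[
    [-0.062, -0.462, -0.1, 0, 0, -0.669],
    [-0.062, -0.462, -0.1, 0, 0, -0.669],
    [-0.062, -0.462, -0.1, 0, 0, -0.669],
  ],
)

```text
time: 20.95
ee_pos: [0.5068, -0.3365, 0.4152]
eef_rot: [0.991, 0.134, -0.0, -0.001]
ft_force: [0.9, 0.4, 0.3]
width: 0.0872
grip_force: 0.0
```

play_rows(
  series=[
    [0.101, -0.455, -0.1, 0, 0, -0.669],
    [0.101, -0.455, -0.1, 0, 0, -0.669],
    [0.101, -0.455, -0.1, 0, 0, -0.669],
  ],
)

```text
time: 21.25
ee_pos: [0.5038, -0.2663, 0.4303]
eef_rot: [0.952, 0.305, -0.0, -0.001]
ft_force: [-0.2, 0.1, -0.5]
width: 0.087
grip_force: 0.0
```

play_rows(
  series=[
    [0.251, -0.392, -0.1, 0, 0, -0.669],
    [0.251, -0.392, -0.1, 0, 0, -0.669],
    [0.251, -0.392, -0.1, 0, 0, -0.669],
  ],
)

```text
time: 21.55
ee_pos: [0.5008, -0.1963, 0.4455]
eef_rot: [0.885, 0.467, -0.0, -0.001]
ft_force: [-0.0, -0.0, -0.2]
width: 0.0868
grip_force: 0.0
```

play_rows(
  series=[
    [0.407, -0.407, 0, 0, 0, -0.75],
    [0.407, -0.407, 0, 0, 0, -0.75],
    [0.407, -0.407, 0, 0, 0, -0.75],
  ],
)

```text
time: 21.85
ee_pos: [0.4849, -0.1098, 0.4449]
eef_rot: [0.776, 0.631, -0.0, -0.002]
ft_force: [0.1, 0.1, 0.6]
width: 0.0869
grip_force: 0.0
```

play_rows(
  series=[
    [0.532, -0.22, 0, 0, 0, -0.75],
    [0.532, -0.22, 0, 0, 0, -0.75],
    [0.532, -0.22, 0, 0, 0, -0.75],
    [0.532, -0.22, 0, 0, 0, -0.75],
    [0.532, -0.22, 0, 0, 0, -0.75],
  ],
)

```text
time: 22.35
ee_pos: [0.4702, -0.0305, 0.4457]
eef_rot: [0.644, 0.765, -0.001, -0.0]
ft_force: [0.3, -0.5, -0.2]
width: 0.0872
grip_force: 0.0
```

```bash
python3 - <<'E'
from h import *
s=status.read_state();print(s['time'],s['ee_pos'],np.degrees(psi_now(s)),s['width'])
look('wrist',['box','carton'])
E
```

```text
22.35 [ 0.47015807 -0.03050639  0.44572344] -80.24127161570829 0.08722275157328774
wrist box 0.79 3787  [np.float64(0.4541), np.float64(0.0804), np.float64(83.6), np.float64(0.035)]
wrist box 0.66 2935  [np.float64(0.4608), np.float64(-0.0321), np.float64(-76.6), np.float64(0.066)]
wrist box 0.59 2121 EDGE [np.float64(0.5996), np.float64(0.1965), np.float64(-87.1), np.float64(0.039)]
wrist box 0.59 6289 EDGE [np.float64(0.7693), np.float64(0.0068), np.float64(-81.0), np.float64(0.401)]
wrist carton 0.95 413  [np.float64(0.595), np.float64(-0.165), np.float64(-61.8), np.float64(0.759)]
wrist carton 0.85 1595  [np.float64(0.4564), np.float64(-0.1577), np.float64(-83.8), np.float64(0.084)]
```

```bash
python3 - <<'E'
from h import *
plan((.4605,-.033,.15,-76.6),(.4605,-.033,.028,-76.6))
E
```

```text
[-0.002, -0.066, 0.885, -0.001, 0.000, -0.121] rows 2.7
  -> reached (0.4605, -0.033, 0.15, -76.6)
  [0.000, 0.000, 0.813, 0.000, -0.000, -0.000] rows 2.4
  -> reached (0.4605, -0.033, 0.028, -76.6)
```

play_rows(
  series=[
    [-0.002, -0.066, 0.4, 0, 0, -0.121],
    [-0.002, -0.066, 0.885, 0, 0, -0.121],
    [-0.002, -0.066, 0.885, 0, 0, -0.121],
    [-0.002, -0.066, 0.885, 0, 0, -0.121],
  ],
)

```text
time: 22.9
ee_pos: [0.4589, -0.0327, 0.3103]
eef_rot: [0.619, 0.785, -0.003, -0.002]
ft_force: [0.0, -0.8, -0.2]
width: 0.0873
grip_force: 0.0
```

play_rows(
  series=[
    [0, 0, 0.3, 0, 0, 0],
    [0, 0, 0.6, 0, 0, 0],
    [0, 0, 0.813, 0, 0, 0],
    [0, 0, 0.813, 0, 0, 0],
    [0, 0, 0.813, 0, 0, 0],
  ],
)

```text
time: 23.4
ee_pos: [0.4616, -0.0324, 0.1936]
eef_rot: [0.619, 0.785, 0.0, 0.0]
ft_force: [-0.2, 0.1, 0.7]
width: 0.087
grip_force: 0.0
```

play_rows(
  series=[
    [0, 0, 0, 0, 0, 0],
    [0, 0, 0, 0, 0, 0],
    [0, 0, 0, 0, 0, 0],
    [0, 0, 0, 0, 0, 0],
    [0, 0, 0, 0, 0, 0],
  ],
  fingers=-1,
  squeeze=35,
)

```text
time: 23.9
ee_pos: [0.4606, -0.0321, 0.1922]
eef_rot: [0.618, 0.786, 0.0, 0.0]
ft_force: [-0.8, -0.4, 0.1]
width: 0.055
grip_force: 0.0
```

play_rows(
  series=[
    [0, 0, 0, 0, 0, 0],
    [0, 0, 0, 0, 0, 0],
    [0, 0, 0, 0, 0, 0],
  ],
)

```text
time: 24.2
ee_pos: [0.4607, -0.0321, 0.1921]
eef_rot: [0.619, 0.786, 0.0, -0.0]
ft_force: [-2.2, 1.1, 5.3]
width: 0.0519
grip_force: 35.0
```

```bash
python3 - <<'E'
from h import *
s=status.read_state();print(s['time'],s['ee_pos'],np.degrees(psi_now(s)),s['width'],s['grip_force'])
plan((.4605,-.033,.165,-76.6),(.5088,-.4098,.165,-95))
E
```

```text
24.2 [ 0.46066948 -0.03212478  0.19207651] -76.41676994278309 0.05193823478251371 35.00006147660315
  [-0.005, -0.002, -0.909, 0.000, -0.001, 0.006] rows 2.7
  -> reached (0.4605, -0.033, 0.165, -76.6)
  [-0.839, -0.090, 0.000, -0.000, 0.000, 0.204] rows 2.5
  [-0.844, 0.001, 0.000, -0.000, 0.000, 0.204] rows 2.5
  [-0.839, 0.091, 0.000, -0.000, 0.000, 0.204] rows 2.5
  -> reached (0.5088, -0.4098, 0.165, -95)
```

play_rows(
  series=[
    [0, 0, -0.2, 0, 0, 0],
    [0, 0, -0.5, 0, 0, 0],
    [0, 0, -0.8, 0, 0, 0],
    [0, 0, -0.909, 0, 0, 0],
  ],
)

```text
time: 24.6
ee_pos: [0.4613, -0.0328, 0.3318]
eef_rot: [0.619, 0.786, 0.002, 0.001]
ft_force: [-0.5, 0.6, -2.2]
width: 0.0517
grip_force: 35.0
```

play_rows(
  series=[
    [-0.839, -0.09, 0, 0, 0, 0.206],
    [-0.839, -0.09, 0, 0, 0, 0.206],
    [-0.839, -0.09, 0, 0, 0, 0.206],
  ],
)

```text
time: 24.9
ee_pos: [0.4765, -0.1613, 0.3286]
eef_rot: [0.661, 0.75, -0.0, 0.001]
ft_force: [0.1, 0.4, -2.0]
width: 0.052
grip_force: 35.0
```

play_rows(
  series=[
    [-0.844, 0, 0, 0, 0, 0.206],
    [-0.844, 0, 0, 0, 0, 0.206],
    [-0.844, 0, 0, 0, 0, 0.206],
  ],
)

```text
time: 25.2
ee_pos: [0.4926, -0.2869, 0.3278]
eef_rot: [0.701, 0.714, -0.001, 0.0]
ft_force: [0.4, -0.4, -0.4]
width: 0.0518
grip_force: 35.0
```

play_rows(
  series=[
    [-0.839, 0.091, 0, 0, 0, 0.206],
    [-0.839, 0.091, 0, 0, 0, 0.206],
    [-0.839, 0.091, 0, 0, 0, 0.206],
    [-0.839, 0.091, 0, 0, 0, 0.206],
    [-0.839, 0.091, 0, 0, 0, 0.206],
  ],
)

```text
time: 25.7
ee_pos: [0.5093, -0.4091, 0.3273]
eef_rot: [0.737, 0.675, -0.0, -0.001]
ft_force: [-0.7, 1.0, -2.0]
width: 0.0518
grip_force: 35.0
```

```bash
python3 - <<'E'
from h import *
s=status.read_state();print(s['time'],s['ee_pos'],np.degrees(psi_now(s)),s['width'],s['grip_force'])
plan((.5088,-.4098,.112,-95))
C=cam('wrist'); c=vision.calibration('wrist'); T=np.linalg.inv(np.array(c['T_tool_cam']))
h=.192-.036
P=np.array([[.040,y,z] for z in(h,h+.036) for y in(-.026,.026)]); q=P@T[:3,:3].T+T[:3,3]; print((q[:,:2]/q[:,2:]*330.435+[278.8,211.2]).round(1).tolist())
im=vision.camera('wrist'); cv2.imwrite('pics/w6.png',im); g=cv2.cvtColor(im,6).astype(int)
print(g[150:260:2,279].tolist())
for v in(190,205,225): print(v,g[v,200:360:2].tolist())
E
```

```text
25.7 [ 0.5092774  -0.40914239  0.32731684] -95.03177692279976 0.05176528549097925 35.00014060176909
  [-0.005, -0.002, 0.345, -0.003, -0.001, -0.001] rows 1.0
  -> reached (0.5088, -0.4098, 0.112, -95)
[[214.4, 210.3], [335.9, 210.2], [227.0, 190.3], [324.8, 190.2]]
[85, 85, 83, 83, 57, 11, 13, 23, 18, 23, 36, 40, 41, 43, 42, 53, 45, 48, 45, 44, 19, 25, 31, 83, 103, 101, 73, 22, 31, 43, 49, 46, 49, 48, 49, 46, 51, 46, 46, 49, 48, 46, 48, 39, 38, 33, 43, 42, 50, 45, 50, 46, 45, 52, 49]
190 [108, 108, 111, 109, 108, 114, 109, 111, 113, 107, 109, 114, 112, 112, 105, 67, 44, 45, 55, 42, 45, 31, 37, 31, 14, 35, 24, 31, 23, 27, 30, 30, 19, 22, 26, 22, 26, 28, 19, 24, 27, 23, 11, 21, 27, 22, 27, 24, 25, 25, 24, 28, 26, 25, 15, 31, 22, 32, 40, 42, 42, 45, 49, 45, 80, 105, 108, 107, 107, 107, 113, 106, 108, 110, 107, 108, 112, 106, 110, 109]
205 [155, 110, 108, 113, 111, 111, 113, 112, 114, 113, 105, 44, 23, 35, 31, 33, 24, 28, 21, 28, 21, 24, 16, 20, 22, 30, 24, 21, 24, 18, 29, 30, 24, 27, 22, 23, 28, 26, 34, 20, 15, 31, 25, 29, 28, 25, 20, 25, 20, 30, 25, 27, 21, 30, 24, 25, 24, 26, 29, 21, 29, 29, 29, 20, 25, 24, 30, 30, 63, 100, 111, 106, 108, 108, 108, 104, 114, 112, 111, 111]
225 [231, 160, 112, 105, 111, 113, 108, 115, 108, 114, 77, 39, 39, 40, 49, 46, 46, 44, 48, 40, 39, 50, 46, 45, 45, 43, 45, 49, 39, 45, 49, 51, 45, 45, 45, 41, 51, 40, 45, 46, 46, 47, 45, 41, 46, 40, 44, 50, 43, 45, 53, 44, 42, 47, 51, 44, 48, 49, 42, 56, 45, 43, 49, 47, 41, 46, 44, 45, 48, 90, 110, 109, 107, 110, 112, 105, 109, 109, 111, 109]
```

play_rows(
  series=[
    [-0.003, -0.002, 0.15, 0, 0, 0],
    [-0.003, -0.002, 0.3, 0, 0, 0],
    [-0.003, -0.002, 0.345, 0, 0, 0],
    [-0.003, -0.002, 0.38, 0, 0, 0],
    [-0.003, -0.002, 0.38, 0, 0, 0],
  ],
)

```text
time: 26.25
ee_pos: [0.5098, -0.4086, 0.2718]
eef_rot: [0.737, 0.676, 0.0, 0.0]
ft_force: [-0.2, 0.9, -1.9]
width: 0.0518
grip_force: 35.0
```

play_rows(
  series=[
    [-0.005, -0.004, 0.03, 0, 0, 0],
    [-0.005, -0.004, 0.045, 0, 0, 0],
    [-0.005, -0.004, 0.06, 0, 0, 0],
    [-0.005, -0.004, 0.06, 0, 0, 0],
  ],
)

```text
time: 26.65
ee_pos: [0.5086, -0.4098, 0.2619]
eef_rot: [0.737, 0.676, 0.0, -0.0]
ft_force: [-0.4, 0.7, -0.9]
width: 0.0517
grip_force: 35.0
```

Inside the lugs (below 0.2711 with no force). Seating it and releasing.

play_rows(
  series=[
    [0, 0, 0.012, 0, 0, 0],
    [0, 0, 0.012, 0, 0, 0],
  ],
)

```text
time: 26.85
ee_pos: [0.5087, -0.4101, 0.2612]
eef_rot: [0.737, 0.676, 0.0, 0.0]
ft_force: [-1.6, 2.4, 4.5]
width: 0.0519
grip_force: 35.0
```

play_rows(
  series=[
    [0, 0, 0, 0, 0, 0],
    [0, 0, 0, 0, 0, 0],
    [0, 0, 0, 0, 0, 0],
    [0, 0, 0, 0, 0, 0],
    [0, 0, 0, 0, 0, 0],
  ],
  fingers=1,
)

```text
time: 27.35
ee_pos: [0.5087, -0.4099, 0.2603]
eef_rot: [0.737, 0.676, -0.0, -0.0]
ft_force: [-0.4, 0.0, 0.5]
width: 0.0826
grip_force: 0.0
```

play_rows(
  series=[
    [0, 0, -0.3, 0, 0, 0],
    [0, 0, -0.6, 0, 0, 0],
    [0, 0, -0.9, 0, 0, 0],
    [0, 0, -0.9, 0, 0, 0],
  ],
)

```text
time: 27.75
ee_pos: [0.5087, -0.4113, 0.4019]
eef_rot: [0.737, 0.676, 0.001, 0.004]
ft_force: [0.1, -0.4, -1.4]
width: 0.087
grip_force: 0.0
```

```bash
python3 - <<'E'
from h import *
s=status.read_state();print(s['time'],s['ee_pos'],np.degrees(psi_now(s)),s['width'])
C=cam('wrist'); cv2.imwrite('pics/w7.png',vision.camera('wrist'))
for d in spotter.regions_of('wrist','box1'):
    m=d['pixels'];v,u=np.nonzero(m); print(d['conf'],len(u),u.mean(),v.mean(),fit('box',[(C,m.astype(float))],.509,-.408,np.radians(85),z0=.069))
plan((.47,.08,.27,-96))
E
```

```text
27.75 [ 0.50870856 -0.41130941  0.40187933] -94.98122175694256 0.08703244781811584
0.64 5481 276.14614121510675 197.4490056559022 [np.float64(0.5102), np.float64(-0.4104), np.float64(84.7), np.float64(0.064)]
  [0.808, -0.135, -0.063, 0.001, 0.000, 0.009] rows 2.5
  [0.808, -0.138, -0.063, 0.001, 0.000, 0.009] rows 2.5
  [0.807, -0.142, -0.063, 0.001, 0.000, 0.009] rows 2.5
  [0.806, -0.146, -0.062, 0.001, 0.000, 0.009] rows 2.5
  -> reached (0.47, 0.08, 0.27, -96)
```

Box 1 seated. On to the box near (0.454, 0.080).

play_rows(
  series=[
    [0.808, -0.135, -0.063, 0, 0, 0.009],
    [0.808, -0.135, -0.063, 0, 0, 0.009],
    [0.808, -0.135, -0.063, 0, 0, 0.009],
  ],
)

```text
time: 28.15
ee_pos: [0.4993, -0.2834, 0.4028]
eef_rot: [0.737, 0.675, 0.0, -0.002]
ft_force: [1.0, -0.2, 0.5]
width: 0.087
grip_force: 0.0
```

play_rows(
  series=[
    [0.808, -0.138, -0.063, 0, 0, 0.009],
    [0.808, -0.138, -0.063, 0, 0, 0.009],
    [0.808, -0.138, -0.063, 0, 0, 0.009],
  ],
)

```text
time: 28.45
ee_pos: [0.4894, -0.1599, 0.4127]
eef_rot: [0.738, 0.674, -0.0, -0.001]
ft_force: [0.7, 0.4, -0.1]
width: 0.0873
grip_force: 0.0
```

play_rows(
  series=[
    [0.807, -0.142, -0.063, 0, 0, 0.009],
    [0.807, -0.142, -0.063, 0, 0, 0.009],
    [0.807, -0.142, -0.063, 0, 0, 0.009],
  ],
)

```text
time: 28.75
ee_pos: [0.4789, -0.0373, 0.4229]
eef_rot: [0.74, 0.673, -0.0, -0.001]
ft_force: [0.7, -1.1, -0.6]
width: 0.087
grip_force: 0.0
```

play_rows(
  series=[
    [0.806, -0.146, -0.063, 0, 0, 0.009],
    [0.806, -0.146, -0.063, 0, 0, 0.009],
    [0.806, -0.146, -0.063, 0, 0, 0.009],
    [0.806, -0.146, -0.063, 0, 0, 0.009],
    [0.806, -0.146, -0.063, 0, 0, 0.009],
  ],
)

```text
time: 29.25
ee_pos: [0.4698, 0.0804, 0.4322]
eef_rot: [0.743, 0.669, -0.001, 0.0]
ft_force: [-0.3, -0.1, -0.7]
width: 0.0876
grip_force: 0.0
```

```bash
python3 - <<'E'
from h import *
s=status.read_state();print(s['time'],s['ee_pos'],np.degrees(psi_now(s)),s['width'])
look('wrist',['box','carton'])
plan((.4538,.080,.15,-96.5))
E
```

```text
29.25 [0.46983546 0.08041765 0.4321857 ] -95.96703607405385 0.08757615141654268
wrist box 0.89 3110  [np.float64(0.454), np.float64(0.08), np.float64(84.3), np.float64(0.071)]
wrist box 0.68 4636  [np.float64(0.5997), np.float64(0.1952), np.float64(-87.2), np.float64(0.077)]
wrist carton 0.79 640  [np.float64(0.4814), np.float64(-0.1893), np.float64(-86.4), np.float64(0.612)]
wrist carton 0.58 1930  [np.float64(0.6147), np.float64(-0.027), np.float64(-85.3), np.float64(0.141)]
wrist carton 0.5 212  [np.float64(0.6015), np.float64(-0.2158), np.float64(-70.9), np.float64(0.873)]
  [-0.005, -0.109, 0.795, -0.001, 0.001, 0.012] rows 2.4
  -> reached (0.4538, 0.08, 0.15, -96.5)
```

play_rows(
  series=[
    [-0.008, -0.11, 0.4, 0, 0, 0],
    [-0.008, -0.11, 0.795, 0, 0, 0],
    [-0.008, -0.11, 0.795, 0, 0, 0],
    [-0.008, -0.11, 0.795, 0, 0, 0],
  ],
)

```text
time: 29.8
ee_pos: [0.4524, 0.0796, 0.3114]
eef_rot: [0.744, 0.668, -0.003, -0.001]
ft_force: [0.1, -0.1, 0.0]
width: 0.0868
grip_force: 0.0
```

play_rows(
  series=[
    [0, 0, 0.3, 0, 0, 0],
    [0, 0, 0.6, 0, 0, 0],
    [0, 0, 0.813, 0, 0, 0],
    [0, 0, 0.813, 0, 0, 0],
    [0, 0, 0.813, 0, 0, 0],
  ],
)

```text
time: 30.3
ee_pos: [0.4546, 0.0805, 0.1936]
eef_rot: [0.744, 0.669, 0.0, 0.0]
ft_force: [0.5, 0.9, 0.5]
width: 0.0873
grip_force: 0.0
```

play_rows(
  series=[
    [0, 0, 0, 0, 0, 0],
    [0, 0, 0, 0, 0, 0],
    [0, 0, 0, 0, 0, 0],
    [0, 0, 0, 0, 0, 0],
    [0, 0, 0, 0, 0, 0],
  ],
  fingers=-1,
  squeeze=35,
)

```text
time: 30.8
ee_pos: [0.4537, 0.0809, 0.1924]
eef_rot: [0.743, 0.669, 0.0, -0.0]
ft_force: [0.5, -0.2, -1.2]
width: 0.0549
grip_force: 0.0
```

play_rows(
  series=[
    [0, 0, 0, 0, 0, 0],
    [0, 0, 0, 0, 0, 0],
    [0, 0, 0, 0, 0, 0],
  ],
)

```text
time: 31.1
ee_pos: [0.4537, 0.0809, 0.1922]
eef_rot: [0.743, 0.669, 0.0, -0.0]
ft_force: [-2.4, -0.3, 5.9]
width: 0.0518
grip_force: 35.0
```

```bash
python3 - <<'E'
from h import *
s=status.read_state();print(s['time'],s['ee_pos'],np.degrees(psi_now(s)),s['width'],s['grip_force'])
plan((.4535,.0795,.175,-95.6),(.5087,-.4098,.205,-95))
E
```

```text
31.1 [0.45366274 0.08087684 0.19223122] -96.03041316002749 0.051794392226789 34.999308893457055
  [-0.009, -0.000, -0.975, -0.000, -0.001, -0.014] rows 2.9
  -> reached (0.4535, 0.0795, 0.175, -95.6)
  [-0.803, 0.171, -0.050, 0.000, 0.000, -0.005] rows 2.5
  [-0.803, 0.169, -0.050, 0.000, 0.000, -0.005] rows 2.5
  [-0.804, 0.167, -0.050, 0.000, 0.000, -0.005] rows 2.5
  [-0.804, 0.165, -0.050, 0.000, 0.000, -0.005] rows 2.5
  -> reached (0.5087, -0.4098, 0.205, -95)
```

play_rows(
  series=[
    [0, 0, -0.2, 0, 0, 0],
    [0, 0, -0.5, 0, 0, 0],
    [0, 0, -0.8, 0, 0, 0],
    [0, 0, -0.975, 0, 0, 0],
  ],
)

```text
time: 31.5
ee_pos: [0.454, 0.0803, 0.3411]
eef_rot: [0.744, 0.669, 0.001, 0.0]
ft_force: [0.6, -0.1, -1.8]
width: 0.0514
grip_force: 35.0
```

play_rows(
  series=[
    [-0.81, 0.171, -0.05, 0, 0, -0.008],
    [-0.81, 0.171, -0.05, 0, 0, -0.008],
    [-0.81, 0.171, -0.05, 0, 0, -0.008],
  ],
)

```text
time: 31.8
ee_pos: [0.466, -0.0469, 0.3462]
eef_rot: [0.743, 0.669, 0.0, 0.0]
ft_force: [0.2, 0.7, -2.2]
width: 0.0516
grip_force: 35.0
```

play_rows(
  series=[
    [-0.805, 0.169, -0.05, 0, 0, -0.008],
    [-0.805, 0.169, -0.05, 0, 0, -0.008],
    [-0.805, 0.169, -0.05, 0, 0, -0.008],
  ],
)

```text
time: 32.1
ee_pos: [0.4787, -0.1696, 0.3537]
eef_rot: [0.742, 0.671, -0.0, 0.001]
ft_force: [0.1, 0.3, -1.5]
width: 0.0518
grip_force: 35.0
```

play_rows(
  series=[
    [-0.804, 0.167, -0.05, 0, 0, -0.008],
    [-0.804, 0.167, -0.05, 0, 0, -0.008],
    [-0.804, 0.167, -0.05, 0, 0, -0.008],
  ],
)

```text
time: 32.4
ee_pos: [0.4917, -0.292, 0.3605]
eef_rot: [0.74, 0.672, -0.001, 0.0]
ft_force: [-0.5, 0.3, -0.9]
width: 0.0519
grip_force: 35.0
```

play_rows(
  series=[
    [-0.804, 0.165, -0.05, 0, 0, -0.008],
    [-0.804, 0.165, -0.05, 0, 0, -0.008],
    [-0.804, 0.165, -0.05, 0, 0, -0.008],
    [-0.804, 0.165, -0.05, 0, 0, -0.008],
    [-0.804, 0.165, -0.05, 0, 0, -0.008],
  ],
)

```text
time: 32.9
ee_pos: [0.5058, -0.4105, 0.3675]
eef_rot: [0.738, 0.675, -0.0, -0.001]
ft_force: [0.3, 1.3, -1.3]
width: 0.0522
grip_force: 35.0
```

```bash
python3 - <<'E'
from h import *
s=status.read_state();print(s['time'],s['ee_pos'],np.degrees(psi_now(s)),s['width'],s['grip_force'])
plan((.5087,-.4097,.149,-95))
E
```

```text
32.9 [ 0.50581869 -0.41054786  0.367457  ] -95.14342411160918 0.05216977625103882 34.999431408941746
  [0.007, 0.019, 0.366, -0.003, -0.001, -0.005] rows 1.1
  -> reached (0.5087, -0.4097, 0.149, -95)
```

play_rows(
  series=[
    [0.007, 0.019, 0.1, 0, 0, 0],
    [0.007, 0.019, 0.3, 0, 0, 0],
    [0.007, 0.019, 0.366, 0, 0, 0],
    [0.007, 0.019, 0.366, 0, 0, 0],
    [0.007, 0.019, 0.366, 0, 0, 0],
  ],
)

```text
time: 33.4
ee_pos: [0.5094, -0.409, 0.3139]
eef_rot: [0.737, 0.675, 0.0, 0.0]
ft_force: [0.6, -0.0, -1.4]
width: 0.0518
grip_force: 35.0
```

play_rows(
  series=[
    [0, 0, 0.01, 0, 0, 0],
    [0, 0, 0.01, 0, 0, 0],
  ],
)

```text
time: 33.6
ee_pos: [0.5091, -0.4096, 0.3126]
eef_rot: [0.738, 0.675, 0.0, 0.001]
ft_force: [-0.1, 0.1, -0.9]
width: 0.0521
grip_force: 35.0
```

play_rows(
  series=[
    [0, 0, 0.03, 0, 0, 0],
    [0, 0, 0.05, 0, 0, 0],
    [0, 0, 0.07, 0, 0, 0],
    [0, 0, 0.07, 0, 0, 0],
  ],
)

```text
time: 34.0
ee_pos: [0.5089, -0.4094, 0.3007]
eef_rot: [0.738, 0.675, -0.0, -0.0]
ft_force: [0.5, -0.8, -2.0]
width: 0.0516
grip_force: 35.0
```

play_rows(
  series=[
    [0, 0, 0.018, 0, 0, 0],
    [0, 0, 0.028, 0, 0, 0],
    [0, 0, 0.028, 0, 0, 0],
  ],
)

```text
time: 34.3
ee_pos: [0.509, -0.4096, 0.2974]
eef_rot: [0.738, 0.675, 0.0, 0.0]
ft_force: [-0.4, 0.5, 2.0]
width: 0.0515
grip_force: 35.0
```

play_rows(
  series=[
    [0, 0, 0, 0, 0, 0],
    [0, 0, 0, 0, 0, 0],
    [0, 0, 0, 0, 0, 0],
    [0, 0, 0, 0, 0, 0],
    [0, 0, 0, 0, 0, 0],
  ],
  fingers=1,
)

```text
time: 34.8
ee_pos: [0.509, -0.4095, 0.2971]
eef_rot: [0.738, 0.675, 0.0, -0.0]
ft_force: [0.1, -0.0, -0.0]
width: 0.0823
grip_force: 0.0
```

play_rows(
  series=[
    [0, 0, -0.3, 0, 0, 0],
    [0, 0, -0.6, 0, 0, 0],
    [0, 0, -0.8, 0, 0, 0],
    [0, 0, -0.8, 0, 0, 0],
  ],
)

```text
time: 35.2
ee_pos: [0.509, -0.4104, 0.4218]
eef_rot: [0.738, 0.675, 0.001, 0.003]
ft_force: [0.3, -0.8, 0.6]
width: 0.0871
grip_force: 0.0
```

```bash
python3 - <<'E'
from h import *
s=status.read_state();print(s['time'],s['ee_pos'],np.degrees(psi_now(s)),s['width'])
C=cam('wrist'); cv2.imwrite('pics/w8.png',vision.camera('wrist'))
for d in spotter.regions_of('wrist','box1'):
    m=d['pixels'];v,u=np.nonzero(m); print(d['conf'],len(u),u.mean(),v.mean(),fit('box',[(C,m.astype(float))],.509,-.408,np.radians(85),z0=.105))
plan((.58,.19,.27,-87))
E
```

```text
35.2 [ 0.50895745 -0.410447    0.42182907] -95.08559486440598 0.08713875650270772
0.84 6204 276.55947775628624 203.45454545454547 [np.float64(0.5102), np.float64(-0.4098), np.float64(84.7), np.float64(0.045)]
0.84 216 276.31481481481484 152.01388888888889 [np.float64(0.5112), np.float64(-0.4052), np.float64(85.3), np.float64(0.967)]
  [0.805, 0.024, -0.022, 0.000, 0.000, -0.054] rows 2.4
  [0.804, 0.046, -0.022, 0.000, 0.000, -0.054] rows 2.4
  [0.802, 0.069, -0.022, 0.000, 0.000, -0.054] rows 2.4
  [0.800, 0.092, -0.022, 0.000, 0.000, -0.054] rows 2.4
  [0.797, 0.114, -0.022, 0.000, 0.000, -0.054] rows 2.4
  -> reached (0.58, 0.19, 0.27, -87)
```

Seated. Third box, near (0.600, 0.195).

play_rows(
  series=[
    [0.805, 0.024, -0.022, 0, 0, -0.054],
    [0.805, 0.024, -0.022, 0, 0, -0.054],
    [0.805, 0.024, -0.022, 0, 0, -0.054],
  ],
)

```text
time: 35.6
ee_pos: [0.5247, -0.2848, 0.4184]
eef_rot: [0.726, 0.687, 0.0, -0.002]
ft_force: [0.6, 0.5, 0.1]
width: 0.0869
grip_force: 0.0
```

play_rows(
  series=[
    [0.804, 0.046, -0.022, 0, 0, -0.054],
    [0.804, 0.046, -0.022, 0, 0, -0.054],
    [0.804, 0.046, -0.022, 0, 0, -0.054],
  ],
)

```text
time: 35.9
ee_pos: [0.5384, -0.164, 0.422]
eef_rot: [0.716, 0.698, -0.0, -0.002]
ft_force: [0.6, 0.3, -0.4]
width: 0.0869
grip_force: 0.0
```

play_rows(
  series=[
    [0.802, 0.069, -0.022, 0, 0, -0.054],
    [0.802, 0.069, -0.022, 0, 0, -0.054],
    [0.802, 0.069, -0.022, 0, 0, -0.054],
  ],
)

```text
time: 36.2
ee_pos: [0.5519, -0.0437, 0.4255]
eef_rot: [0.706, 0.708, -0.0, -0.001]
ft_force: [0.4, -0.1, -0.3]
width: 0.087
grip_force: 0.0
```

play_rows(
  series=[
    [0.8, 0.092, -0.022, 0, 0, -0.054],
    [0.8, 0.092, -0.022, 0, 0, -0.054],
    [0.8, 0.092, -0.022, 0, 0, -0.054],
  ],
)

```text
time: 36.5
ee_pos: [0.5656, 0.0764, 0.4287]
eef_rot: [0.696, 0.718, -0.001, -0.001]
ft_force: [0.1, 0.7, 0.1]
width: 0.087
grip_force: 0.0
```

play_rows(
  series=[
    [0.797, 0.114, -0.022, 0, 0, -0.054],
    [0.797, 0.114, -0.022, 0, 0, -0.054],
    [0.797, 0.114, -0.022, 0, 0, -0.054],
    [0.797, 0.114, -0.022, 0, 0, -0.054],
    [0.797, 0.114, -0.022, 0, 0, -0.054],
  ],
)

```text
time: 37.0
ee_pos: [0.58, 0.1895, 0.4327]
eef_rot: [0.688, 0.725, -0.001, 0.0]
ft_force: [0.6, -0.6, -0.2]
width: 0.0868
grip_force: 0.0
```

```bash
python3 - <<'E'
from h import *
s=status.read_state();print(s['time'],s['ee_pos'],np.degrees(psi_now(s)),s['width'])
look('wrist',['box'])
plan((.599,.1945,.15,-87),(.599,.1945,.028,-87))
E
```

```text
37.0 [0.58001044 0.18951205 0.43266997] -87.00504078015575 0.08682943741961302
wrist box 0.79 3184  [np.float64(0.6007), np.float64(0.1955), np.float64(-87.5), np.float64(0.055)]
  [0.037, 0.128, 0.799, -0.001, 0.001, -0.005] rows 2.4
  -> reached (0.599, 0.1945, 0.15, -87)
  [-0.000, 0.000, 0.813, -0.000, -0.000, 0.000] rows 2.4
  -> reached (0.599, 0.1945, 0.028, -87)
```

play_rows(
  series=[
    [0.036, 0.134, 0.4, 0, 0, 0.008],
    [0.036, 0.134, 0.799, 0, 0, 0.008],
    [0.036, 0.134, 0.799, 0, 0, 0.008],
    [0.036, 0.134, 0.799, 0, 0, 0.008],
  ],
)

```text
time: 37.5
ee_pos: [0.5989, 0.195, 0.3106]
eef_rot: [0.691, 0.723, -0.003, -0.001]
ft_force: [-0.1, 0.3, 0.1]
width: 0.0872
grip_force: 0.0
```

play_rows(
  series=[
    [0, 0, 0.3, 0, 0, 0],
    [0, 0, 0.6, 0, 0, 0],
    [0, 0, 0.813, 0, 0, 0],
    [0, 0, 0.813, 0, 0, 0],
    [0, 0, 0.813, 0, 0, 0],
  ],
)

```text
time: 38.0
ee_pos: [0.6008, 0.1961, 0.1942]
eef_rot: [0.69, 0.724, 0.001, 0.001]
ft_force: [-0.3, -0.3, 0.7]
width: 0.0869
grip_force: 0.0
```

play_rows(
  series=[
    [0, 0, 0, 0, 0, 0],
    [0, 0, 0, 0, 0, 0],
    [0, 0, 0, 0, 0, 0],
    [0, 0, 0, 0, 0, 0],
    [0, 0, 0, 0, 0, 0],
  ],
  fingers=-1,
  squeeze=35,
)

```text
time: 38.5
ee_pos: [0.5999, 0.1968, 0.1922]
eef_rot: [0.69, 0.724, 0.0, -0.0]
ft_force: [-0.4, -0.1, -0.4]
width: 0.0548
grip_force: 0.0
```

play_rows(
  series=[
    [0, 0, 0, 0, 0, 0],
    [0, 0, 0, 0, 0, 0],
    [0, 0, 0, 0, 0, 0],
  ],
)

```text
time: 38.8
ee_pos: [0.5999, 0.1967, 0.1921]
eef_rot: [0.69, 0.724, 0.0, -0.0]
ft_force: [-1.4, 0.7, 3.4]
width: 0.0518
grip_force: 35.0
```

```bash
python3 - <<'E'
from h import *
s=status.read_state();print(s['time'],s['ee_pos'],np.degrees(psi_now(s)),s['width'],s['grip_force'])
y=-.4097+(s['ee_pos'][1]-.1950)
plan((.599,.1945,.175,-87.3),(.509,y,.24,-95)); print(y)
E
```

```text
38.8 [0.59989439 0.19673373 0.19210395] -87.21477628243507 0.0518029612383507 34.997770437039435
  [-0.014, -0.007, -0.976, 0.000, -0.000, 0.003] rows 2.9
  -> reached (0.599, 0.1945, 0.175, -87.3)
  [-0.996, -0.197, -0.108, 0.000, 0.000, 0.064] rows 3.1
  [-1.002, -0.164, -0.108, 0.000, 0.000, 0.064] rows 3.1
  [-1.007, -0.130, -0.108, 0.000, 0.000, 0.064] rows 3.1
  [-1.011, -0.096, -0.108, 0.000, 0.000, 0.064] rows 3.1
  -> reached (0.509, np.float64(-0.4079662735121258), 0.24, -95)
-0.4079662735121258
```

play_rows(
  series=[
    [0, 0, -0.2, 0, 0, 0],
    [0, 0, -0.5, 0, 0, 0],
    [0, 0, -0.8, 0, 0, 0],
    [0, 0, -0.976, 0, 0, 0],
  ],
)

```text
time: 39.2
ee_pos: [0.6003, 0.1963, 0.3415]
eef_rot: [0.69, 0.724, 0.001, 0.001]
ft_force: [0.8, 0.7, -1.8]
width: 0.0519
grip_force: 35.0
```

play_rows(
  series=[
    [-0.99, -0.197, -0.108, 0, 0, 0.065],
    [-0.99, -0.197, -0.108, 0, 0, 0.065],
    [-0.99, -0.197, -0.108, 0, 0, 0.065],
  ],
)

```text
time: 39.5
ee_pos: [0.5772, 0.0475, 0.3542]
eef_rot: [0.702, 0.712, -0.0, -0.0]
ft_force: [1.4, 0.1, -1.2]
width: 0.052
grip_force: 35.0
```

play_rows(
  series=[
    [-0.99, -0.164, -0.108, 0, 0, 0.065],
    [-0.99, -0.164, -0.108, 0, 0, 0.065],
    [-0.99, -0.164, -0.108, 0, 0, 0.065],
  ],
)

```text
time: 39.8
ee_pos: [0.5548, -0.1002, 0.3703]
eef_rot: [0.714, 0.7, 0.0, -0.0]
ft_force: [1.4, 0.3, -1.4]
width: 0.0517
grip_force: 35.0
```

play_rows(
  series=[
    [-0.99, -0.13, -0.108, 0, 0, 0.065],
    [-0.99, -0.13, -0.108, 0, 0, 0.065],
    [-0.99, -0.13, -0.108, 0, 0, 0.065],
  ],
)

```text
time: 40.1
ee_pos: [0.5326, -0.2475, 0.3864]
eef_rot: [0.726, 0.688, 0.0, -0.0]
ft_force: [1.3, -0.4, -1.5]
width: 0.0514
grip_force: 35.0
```

play_rows(
  series=[
    [-0.99, -0.096, -0.108, 0, 0, 0.065],
    [-0.99, -0.096, -0.108, 0, 0, 0.065],
    [-0.99, -0.096, -0.108, 0, 0, 0.065],
    [-0.99, -0.096, -0.108, 0, 0, 0.065],
    [-0.99, -0.096, -0.108, 0, 0, 0.065],
  ],
)

```text
time: 40.6
ee_pos: [0.5096, -0.3954, 0.4021]
eef_rot: [0.739, 0.674, -0.0, -0.0]
ft_force: [0.9, 0.5, -1.7]
width: 0.0514
grip_force: 35.0
```

```bash
python3 - <<'E'
from h import *
s=status.read_state();print(s['time'],s['ee_pos'],np.degrees(psi_now(s)),s['width'],s['grip_force'])
plan((.509,-.4085,.186,-95))
E
```

```text
40.6 [ 0.50959417 -0.39535325  0.40213582] -95.2614540444316 0.051445882030837116 34.99794419389218
  [-0.088, 0.004, 0.351, -0.002, 0.001, -0.009] rows 1.1
  -> reached (0.509, -0.4085, 0.186, -95)
```

play_rows(
  series=[
    [-0.088, 0.004, 0.1, 0, 0, -0.009],
    [-0.088, 0.004, 0.3, 0, 0, -0.009],
    [-0.088, 0.004, 0.351, 0, 0, -0.009],
    [-0.088, 0.004, 0.351, 0, 0, -0.009],
    [-0.088, 0.004, 0.351, 0, 0, -0.009],
  ],
)

```text
time: 41.1
ee_pos: [0.5112, -0.4058, 0.3509]
eef_rot: [0.735, 0.678, 0.0, 0.0]
ft_force: [-0.2, 0.6, -1.2]
width: 0.0518
grip_force: 35.0
```

play_rows(
  series=[
    [0, 0, 0, 0, 0, 0],
    [0, 0, 0, 0, 0, 0],
  ],
)

```text
time: 41.3
ee_pos: [0.5107, -0.4065, 0.351]
eef_rot: [0.736, 0.677, 0.0, 0.001]
ft_force: [-0.5, 0.5, -1.5]
width: 0.0518
grip_force: 35.0
```

play_rows(
  series=[
    [-0.016, -0.01, 0, 0, 0, 0.006],
    [-0.016, -0.01, 0.04, 0, 0, 0.006],
    [-0.016, -0.01, 0.07, 0, 0, 0.006],
    [-0.016, -0.01, 0.1, 0, 0, 0.006],
    [-0.016, -0.01, 0.1, 0, 0, 0.006],
  ],
)

```text
time: 41.8
ee_pos: [0.5087, -0.4085, 0.3339]
eef_rot: [0.737, 0.676, -0.0, -0.001]
ft_force: [-0.6, 0.1, -1.9]
width: 0.0517
grip_force: 35.0
```

play_rows(
  series=[
    [0, 0, 0.01, 0, 0, 0],
    [0, 0, 0.01, 0, 0, 0],
  ],
)

```text
time: 42.0
ee_pos: [0.5088, -0.4087, 0.3333]
eef_rot: [0.737, 0.676, -0.0, -0.0]
ft_force: [0.5, -0.3, -1.1]
width: 0.052
grip_force: 35.0
```

play_rows(
  series=[
    [0, 0, 0, 0, 0, 0],
    [0, 0, 0, 0, 0, 0],
    [0, 0, 0, 0, 0, 0],
    [0, 0, 0, 0, 0, 0],
    [0, 0, 0, 0, 0, 0],
  ],
  fingers=1,
)

```text
time: 42.5
ee_pos: [0.5088, -0.4088, 0.3335]
eef_rot: [0.737, 0.676, 0.0, 0.0]
ft_force: [0.6, 0.5, 0.4]
width: 0.0828
grip_force: 0.0
```

play_rows(
  series=[
    [0, 0, -0.3, 0, 0, 0],
    [0, 0, -0.6, 0, 0, 0],
    [0, 0, -0.7, 0, 0, 0],
    [0, 0, -0.7, 0, 0, 0],
  ],
)

```text
time: 42.9
ee_pos: [0.5087, -0.4093, 0.441]
eef_rot: [0.737, 0.676, 0.001, 0.002]
ft_force: [0.1, 0.4, -0.5]
width: 0.0872
grip_force: 0.0
```

```bash
python3 - <<'E'
from h import *
s=status.read_state();print(s['time'],s['ee_pos'],np.degrees(psi_now(s)),s['width'])
C=cam('wrist'); cv2.imwrite('pics/w9.png',vision.camera('wrist'))
for d in spotter.regions_of('wrist','box1')[:1]:
    m=d['pixels'];v,u=np.nonzero(m); print(d['conf'],len(u),u.mean(),v.mean(),fit('box',[(C,m.astype(float))],.509,-.408,np.radians(85),z0=.141))
q=np.load('lane_q.npy'); print(q,laneM(*q)[:3,0])
plan((.47,-.15,.27,-84))
E
```

```text
42.9 [ 0.50870709 -0.40932344  0.44100257] -94.92847435272941 0.08719771363867508
0.73 193 277.8031088082902 151.56476683937825 [np.float64(0.5108), np.float64(-0.4014), np.float64(84.0), np.float64(0.974)]
[0.65439186 0.3963784  3.43018357] [-0.93769714 -0.27838247  0.20791169]
  [0.848, -0.203, 0.014, -0.000, -0.001, -0.182] rows 2.6
  [0.863, -0.121, 0.014, -0.000, -0.001, -0.182] rows 2.6
  -> reached (0.47, -0.15, 0.27, -84)
```

The stack is complete. Cartons next; I'll add the lane pose to the planner.

```bash
cat >> h.py <<'E'
_pose=pose
def pose(w):
    if w[0]!='lane': return _pose(w)
    T=laneM(*np.load('lane_q.npy')); M=T[:3,:3]@np.diag([1,-1,-1.])
    return M,(T@[*w[1:4],1])[:3]+T[:3,2]*GO
E
python3 - <<'E'
from h import *
print(pose(('lane',.265,0,.038)),pose(('lane',.265,0,.14)))
E
```

```text
(array([[-9.37697142e-01, -2.84601699e-01, -1.99313680e-01],
       [-2.78382469e-01,  9.58645854e-01, -5.91720204e-02],
       [ 2.07911691e-01,  3.46944695e-18, -9.78147601e-01]]), array([0.44606383, 0.33453021, 0.29719334])) (array([[-9.37697142e-01, -2.84601699e-01, -1.99313680e-01],
       [-2.78382469e-01,  9.58645854e-01, -5.91720204e-02],
       [ 2.07911691e-01,  3.46944695e-18, -9.78147601e-01]]), array([0.46639382, 0.34056575, 0.39696439]))
```

play_rows(
  series=[
    [0.848, -0.203, 0, 0, 0, -0.182],
    [0.848, -0.203, 0, 0, 0, -0.182],
    [0.848, -0.203, 0, 0, 0, -0.182],
  ],
)

```text
time: 43.3
ee_pos: [0.4893, -0.2762, 0.4359]
eef_rot: [0.703, 0.711, -0.0, -0.002]
ft_force: [0.8, 0.4, 1.7]
width: 0.0874
grip_force: 0.0
```

play_rows(
  series=[
    [0.82, -0.121, 0, 0, 0, -0.182],
    [0.82, -0.121, 0, 0, 0, -0.182],
    [0.82, -0.121, 0, 0, 0, -0.182],
    [0.82, -0.121, 0, 0, 0, -0.182],
    [0.82, -0.121, 0, 0, 0, -0.182],
  ],
)

```text
time: 43.8
ee_pos: [0.4699, -0.1557, 0.4376]
eef_rot: [0.668, 0.744, 0.0, -0.001]
ft_force: [0.7, -1.3, -0.2]
width: 0.087
grip_force: 0.0
```

```bash
python3 - <<'E'
from h import *
s=status.read_state();print(s['time'],s['ee_pos'],np.degrees(psi_now(s)),s['width'])
look('wrist',['carton'])
plan((.456,-.1585,.15,-84),(.456,-.1585,.0365,-84))
E
```

```text
43.8 [ 0.46993889 -0.15566367  0.43758846] -83.84640358492172 0.08699003411455349
wrist carton 0.73 2908  [np.float64(0.6135), np.float64(-0.0259), np.float64(89.6), np.float64(0.05)]
wrist carton 0.72 1824  [np.float64(0.4829), np.float64(-0.195), np.float64(-81.1), np.float64(0.056)]
wrist carton 0.71 2237  [np.float64(0.6151), np.float64(-0.1603), np.float64(-84.8), np.float64(0.054)]
  [0.003, -0.092, 0.830, -0.002, 0.001, -0.003] rows 2.5
  -> reached (0.456, -0.1585, 0.15, -84)
  [-0.000, 0.000, 0.757, -0.000, -0.000, 0.000] rows 2.3
  -> reached (0.456, -0.1585, 0.0365, -84)
```

The knocked carton is now at (0.483, −0.195) and graspable. Going there.

```bash
python3 - <<'E'
from h import *
plan((.4824,-.1957,.15,-81.1),(.4824,-.1957,.0365,-81.1),(.4824,-.1957,.18,-81.1))
E
```

```text
[-0.262, 0.057, 0.830, -0.002, 0.001, -0.099] rows 2.6
  -> reached (0.4824, -0.1957, 0.15, -81.1)
  [0.000, 0.000, 0.757, -0.000, -0.000, 0.000] rows 2.3
  -> reached (0.4824, -0.1957, 0.0365, -81.1)
  [-0.000, 0.000, -0.957, 0.000, -0.000, -0.000] rows 2.9
  -> reached (0.4824, -0.1957, 0.18, -81.1)
```

play_rows(
  series=[
    [-0.262, 0.057, 0.4, 0, 0, -0.099],
    [-0.262, 0.057, 0.83, 0, 0, -0.099],
    [-0.262, 0.057, 0.83, 0, 0, -0.099],
    [-0.262, 0.057, 0.83, 0, 0, -0.099],
    [-0.262, 0.057, 0.83, 0, 0, -0.099],
  ],
)

```text
time: 44.4
ee_pos: [0.4825, -0.1961, 0.3145]
eef_rot: [0.651, 0.759, -0.001, 0.0]
ft_force: [0.1, 0.1, 0.2]
width: 0.0871
grip_force: 0.0
```

```bash
python3 - <<'E'
from h import *
s=status.read_state();print(s['time'],s['ee_pos'],np.degrees(psi_now(s)),s['width'])
look('wrist',['carton'])
plan((.4824,-.1957,.0365,-81.1))
E
```

```text
44.4 [ 0.48248616 -0.19608377  0.31447749] -81.1960153294112 0.08705523862417637
wrist carton 0.82 3789  [np.float64(0.4833), np.float64(-0.1949), np.float64(-81.8), np.float64(0.058)]
wrist carton 0.79 4786 EDGE [np.float64(0.6135), np.float64(-0.0252), np.float64(89.1), np.float64(0.036)]
wrist carton 0.57 5020  [np.float64(0.6152), np.float64(-0.1599), np.float64(-86.0), np.float64(0.051)]
  [-0.000, -0.007, 0.772, 0.004, 0.002, 0.001] rows 2.3
  -> reached (0.4824, -0.1957, 0.0365, -81.1)
```

play_rows(
  series=[
    [0, 0, 0.3, 0, 0, 0],
    [0, 0, 0.6, 0, 0, 0],
    [0, 0, 0.765, 0, 0, 0],
    [0, 0, 0.765, 0, 0, 0],
    [0, 0, 0.765, 0, 0, 0],
  ],
)

```text
time: 45.0
ee_pos: [0.4836, -0.195, 0.2012]
eef_rot: [0.65, 0.76, 0.001, 0.001]
ft_force: [0.0, 0.1, -0.3]
width: 0.0872
grip_force: 0.0
```

play_rows(
  series=[
    [0, 0, 0, 0, 0, 0],
    [0, 0, 0, 0, 0, 0],
    [0, 0, 0, 0, 0, 0],
    [0, 0, 0, 0, 0, 0],
    [0, 0, 0, 0, 0, 0],
  ],
  fingers=-1,
  squeeze=20,
)

```text
time: 45.5
ee_pos: [0.4827, -0.1947, 0.1994]
eef_rot: [0.65, 0.76, 0.0, 0.0]
ft_force: [1.9, -0.5, -0.9]
width: 0.0549
grip_force: 0.0
```

play_rows(
  series=[
    [0, 0, 0, 0, 0, 0],
    [0, 0, 0, 0, 0, 0],
    [0, 0, 0, 0, 0, 0],
    [0, 0, 0, 0, 0, 0],
    [0, 0, 0, 0, 0, 0],
  ],
)

```text
time: 46.0
ee_pos: [0.4827, -0.1948, 0.1992]
eef_rot: [0.65, 0.76, 0.0, -0.0]
ft_force: [0.5, 1.1, 1.5]
width: 0.0418
grip_force: 20.0
```

```bash
python3 - <<'E'
from h import *
s=status.read_state();print(s['time'],s['ee_pos'],np.degrees(psi_now(s)),s['width'],s['grip_force'])
plan((.4824,-.1957,.18,-81.1),(.45,.10,.20,-20),('lane',.265,0,.14))
E
```

```text
46.0 [ 0.48266049 -0.19479506  0.19919288] -81.0381103178233 0.041809192309885224 19.960450530052185
  [-0.006, -0.003, -0.962, -0.000, -0.000, 0.002] rows 2.9
  -> reached (0.4824, -0.1957, 0.18, -81.1)
  [0.660, 0.031, -0.044, 0.000, -0.000, -0.679] rows 2.4
  [0.608, 0.258, -0.044, 0.000, -0.000, -0.679] rows 2.4
  [0.480, 0.454, -0.044, 0.000, -0.000, -0.679] rows 2.4
  -> reached (0.45, 0.1, 0.2, -20)
  [0.223, 0.772, -0.112, 0.064, 0.193, -0.607] rows 2.4
  [-0.017, 0.801, -0.128, 0.064, 0.193, -0.607] rows 2.4
  -> reached ('lane', 0.265, 0, 0.14)
```

play_rows(
  series=[
    [0, 0, -0.2, 0, 0, 0],
    [0, 0, -0.5, 0, 0, 0],
    [0, 0, -0.8, 0, 0, 0],
    [0, 0, -0.96, 0, 0, 0],
  ],
)

```text
time: 46.4
ee_pos: [0.4829, -0.1956, 0.3462]
eef_rot: [0.65, 0.76, 0.001, 0.001]
ft_force: [0.5, 0.8, -1.0]
width: 0.0421
grip_force: 20.0
```

play_rows(
  series=[
    [0.66, 0.031, -0.044, 0, 0, -0.679],
    [0.66, 0.031, -0.044, 0, 0, -0.679],
    [0.66, 0.031, -0.044, 0, 0, -0.679],
  ],
)

```text
time: 46.7
ee_pos: [0.472, -0.0895, 0.3499]
eef_rot: [0.498, 0.867, 0.002, -0.001]
ft_force: [0.3, 0.7, 0.2]
width: 0.0419
grip_force: 20.0
```

play_rows(
  series=[
    [0.608, 0.258, -0.044, 0, 0, -0.679],
    [0.608, 0.258, -0.044, 0, 0, -0.679],
    [0.608, 0.258, -0.044, 0, 0, -0.679],
  ],
)

```text
time: 47.0
ee_pos: [0.4602, 0.0081, 0.3567]
eef_rot: [0.338, 0.941, 0.001, -0.0]
ft_force: [0.0, -0.3, -0.6]
width: 0.042
grip_force: 20.0
```

play_rows(
  series=[
    [0.48, 0.454, -0.044, 0, 0, -0.679],
    [0.48, 0.454, -0.044, 0, 0, -0.679],
    [0.48, 0.454, -0.044, 0, 0, -0.679],
    [0.48, 0.454, -0.044, 0, 0, -0.679],
  ],
)

```text
time: 47.4
ee_pos: [0.4498, 0.1016, 0.3629]
eef_rot: [0.172, 0.985, -0.0, -0.0]
ft_force: [-0.1, -0.7, -0.1]
width: 0.042
grip_force: 20.0
```

```bash
python3 - <<'E'
from h import *
s=status.read_state();print(s['time'],s['ee_pos'],np.degrees(psi_now(s)),s['width'],s['joint_positions'])
plan(('lane',.265,0,.14))
E
```

```text
47.4 [0.44977638 0.10159159 0.36290907] -19.7510453438156 0.042019796518985165 [-1.22134239 -0.06109375  0.88994958  1.9689133   0.05100333  1.21178398
  0.87582644]
  [0.217, 0.768, -0.114, 0.063, 0.193, -0.603] rows 2.4
  [-0.020, 0.796, -0.130, 0.063, 0.193, -0.603] rows 2.4
  -> reached ('lane', 0.265, 0, 0.14)
```

play_rows(
  series=[
    [0.217, 0.768, -0.114, 0.063, 0.193, -0.603],
    [0.217, 0.768, -0.114, 0.063, 0.193, -0.603],
    [0.217, 0.768, -0.114, 0.063, 0.193, -0.603],
  ],
)

```text
time: 47.7
ee_pos: [0.4586, 0.2237, 0.3802]
eef_rot: [0.013, 0.998, -0.007, -0.053]
ft_force: [0.0, -0.0, -0.8]
width: 0.0419
grip_force: 20.0
```

play_rows(
  series=[
    [-0.02, 0.796, -0.13, 0.063, 0.193, -0.603],
    [-0.02, 0.796, -0.13, 0.063, 0.193, -0.603],
    [-0.02, 0.796, -0.13, 0.063, 0.193, -0.603],
    [-0.02, 0.796, -0.13, 0.063, 0.193, -0.603],
    [-0.02, 0.796, -0.13, 0.063, 0.193, -0.603],
  ],
)

```text
time: 48.2
ee_pos: [0.4682, 0.3381, 0.3969]
eef_rot: [-0.14, 0.985, -0.015, -0.103]
ft_force: [0.2, -1.1, -1.1]
width: 0.0421
grip_force: 20.0
```

```bash
python3 - <<'E'
from h import *
s=status.read_state();print(s['time'],s['ee_pos'],s['width'],s['joint_positions'])
M=R.from_quat(s['eef_rot']).as_matrix(); Mt,_=pose(('lane',.265,0,.1)); print(R.from_matrix(M.T@Mt).as_rotvec(degrees=True))
C=cam('wrist'); q=np.load('lane_q.npy'); im=vision.camera('wrist'); 
def ln(a,b,c):
    p=proj(C,lanep(q,np.array([a,b])/1e3)); cv2.line(big,*[tuple(int(k) for k in (pp*1.4)) for pp in p],c,1)
big=cv2.resize(im,None,fx=1.4,fy=1.4)
for s_ in(-25,25): ln((200,s_,14),(320,s_,14),(0,0,255)); ln((200,s_,0),(320,s_,0),(0,255,0))
ln((320,-25,0),(320,25,0),(0,255,0)); cv2.imwrite('pics/lane2.png',big)
plan(('lane',.265,0,.0375),('lane',.265,0,.0365))
E
```

```text
48.2 [0.46824004 0.33814259 0.3969359 ] 0.042081650066484406 [-1.26229593  0.36628248  0.7480632   1.55157447 -0.29426731  1.52876438
  1.37336339]
[-0.01127547  0.03485181 -0.39689306]
  [0.006, 0.022, 0.686, 0.001, 0.001, -0.014] rows 2.1
  -> reached ('lane', 0.265, 0, 0.0375)
  [-0.000, 0.000, 0.007, -0.000, 0.000, 0.000] rows 0.0
  -> reached ('lane', 0.265, 0, 0.0365)
```

View pics/lane2.png

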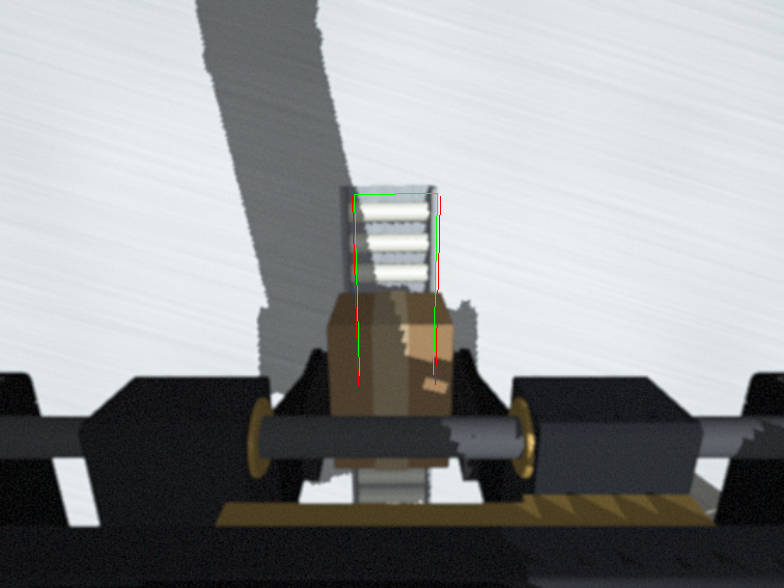

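The carton (391,380) sits laterally centred over the lane; the real rails are at 342 and 438 px, centre 390. The model overlay is about 3.5 mm off to the right, so I'll correct the lane estimate and descend straight.

play_rows(
  series=[
    [0, 0.001, 0.3, 0, 0, -0.01],
    [0, 0.001, 0.55, 0, 0, -0.01],
    [0, 0.001, 0.65, 0, 0, -0.01],
    [0, 0.001, 0.65, 0, 0, -0.01],
  ],
)

```text
time: 48.65
ee_pos: [0.4476, 0.3327, 0.3009]
eef_rot: [-0.143, 0.984, -0.015, -0.104]
ft_force: [0.4, 0.4, 0.6]
width: 0.0416
grip_force: 20.0
```

```bash
python3 - <<'E'
from h import *
q=np.load('lane_q.npy'); q[:2]+=[.001,-.0034]; np.save('lane_q.npy',q)
s=status.read_state();print(s['time'],s['ee_pos'],s['width'],s['ft_force'])
plan(('lane',.265,0,.0367))
E
```

```text
48.65 [0.44757172 0.33273556 0.30090823] 0.04160791293616463 [0.43719483 0.42032376 0.61358661]
  [0.001, -0.009, 0.034, 0.000, -0.004, 0.001] rows 0.1
  -> reached ('lane', 0.265, 0, 0.0367)
```

play_rows(
  series=[
    [0, -0.004, 0.02, 0, 0, 0],
    [0, -0.004, 0.032, 0, 0, 0],
    [0, -0.004, 0.032, 0, 0, 0],
  ],
)

```text
time: 48.95
ee_pos: [0.4477, 0.3332, 0.2982]
eef_rot: [-0.144, 0.984, -0.014, -0.103]
ft_force: [-0.1, 0.2, -0.8]
width: 0.0419
grip_force: 20.0
```

play_rows(
  series=[
    [0, 0, 0.014, 0, 0, 0],
    [0, 0, 0.014, 0, 0, 0],
  ],
)

```text
time: 49.15
ee_pos: [0.4468, 0.3331, 0.2952]
eef_rot: [-0.144, 0.984, -0.014, -0.103]
ft_force: [-0.3, 0.6, -0.8]
width: 0.0421
grip_force: 20.0
```

play_rows(
  series=[
    [0, 0, 0, 0, 0, 0],
    [0, 0, 0, 0, 0, 0],
    [0, 0, 0, 0, 0, 0],
    [0, 0, 0, 0, 0, 0],
    [0, 0, 0, 0, 0, 0],
  ],
  fingers=1,
)

```text
time: 49.65
ee_pos: [0.4467, 0.3331, 0.2952]
eef_rot: [-0.144, 0.984, -0.014, -0.103]
ft_force: [-0.3, -0.1, 0.2]
width: 0.074
grip_force: 0.0
```

play_rows(
  series=[
    [0, 0, 0, 0, 0, 0],
    [0, 0, 0, 0, 0, 0],
    [0, 0, 0, 0, 0, 0],
    [0, 0, 0, 0, 0, 0],
    [0, 0, 0, 0, 0, 0],
  ],
)

```text
time: 50.15
ee_pos: [0.4467, 0.3331, 0.2951]
eef_rot: [-0.144, 0.984, -0.014, -0.103]
ft_force: [0.6, 0.2, 0.1]
width: 0.0868
grip_force: 0.0
```

```bash
python3 - <<'E'
from h import *
s=status.read_state();print(s['time'],s['ee_pos'],s['width'])
T=np.linalg.inv(laneM(*np.load('lane_q.npy')))
for n in('scene','top'):
    vision.camera(n)
    for d in spotter.boxes_of(n,'carton1'): print(n,d['conf'],np.round(d['point'],3),(T@[*d['point'],1])[:3].round(3))
plan(('lane',.265,0,.15),(.55,.12,.27,-45),(.60,-.02,.27,-90))
E
```

```text
50.15 [0.44672113 0.33308253 0.29512674] 0.08675199182660975
scene 0.87 [ 0.632 -0.159  0.042] [ 0.175  0.523 -0.04 ]
scene 0.71 [ 0.626 -0.024  0.034] [ 0.141  0.391 -0.041]
scene 0.5 [0.504 0.34  0.116] [0.171 0.007 0.036]
scene 0.42 [ 0.534 -0.4    0.036] [ 0.333  0.726 -0.08 ]
top 0.72 [0.513 0.339 0.11 ] [0.162 0.011 0.032]
top 0.61 [ 0.614 -0.028  0.037] [ 0.154  0.391 -0.041]
top 0.49 [ 0.617 -0.159  0.039] [ 0.188  0.518 -0.046]
  [0.004, -0.012, -0.760, 0.002, 0.001, 0.005] rows 2.3
  -> reached ('lane', 0.265, 0, 0.15)
  [-0.021, -0.515, -0.065, -0.072, -0.120, 0.681] rows 2.4
  [-0.203, -0.472, -0.077, -0.072, -0.120, 0.681] rows 2.4
  [-0.359, -0.367, -0.075, -0.072, -0.120, 0.681] rows 2.4
  -> reached (0.55, 0.12, 0.27, -45)
  [-0.448, -0.212, -0.000, -0.000, 0.000, 0.750] rows 2.6
  [-0.495, -0.025, -0.000, -0.000, 0.000, 0.750] rows 2.6
  -> reached (0.6, -0.02, 0.27, -90)
```

The carton is rolling down. Lifting away to the next carton.

play_rows(
  series=[
    [0, 0, -0.3, 0, 0, 0],
    [0, 0, -0.6, 0, 0, 0],
    [0, 0, -0.76, 0, 0, 0],
  ],
)

```text
time: 50.65
ee_pos: [0.4703, 0.3396, 0.4102]
eef_rot: [-0.144, 0.984, -0.013, -0.102]
ft_force: [-0.1, 0.7, -0.5]
width: 0.0872
grip_force: 0.0
```

play_rows(
  series=[
    [-0.021, -0.515, -0.065, -0.072, -0.12, 0.681],
    [-0.021, -0.515, -0.065, -0.072, -0.12, 0.681],
    [-0.021, -0.515, -0.065, -0.072, -0.12, 0.681],
  ],
)

```text
time: 50.95
ee_pos: [0.4984, 0.2621, 0.4166]
eef_rot: [0.04, 0.997, -0.009, -0.07]
ft_force: [-0.2, 0.4, -0.2]
width: 0.0874
grip_force: 0.0
```

play_rows(
  series=[
    [-0.203, -0.472, -0.077, -0.072, -0.12, 0.681],
    [-0.203, -0.472, -0.077, -0.072, -0.12, 0.681],
    [-0.203, -0.472, -0.077, -0.072, -0.12, 0.681],
  ],
)

```text
time: 51.25
ee_pos: [0.5249, 0.1894, 0.4252]
eef_rot: [0.217, 0.975, -0.004, -0.035]
ft_force: [-0.2, -0.6, 0.8]
width: 0.0872
grip_force: 0.0
```

play_rows(
  series=[
    [-0.359, -0.367, -0.075, -0.072, -0.12, 0.681],
    [-0.359, -0.367, -0.075, -0.072, -0.12, 0.681],
    [-0.359, -0.367, -0.075, -0.072, -0.12, 0.681],
    [-0.359, -0.367, -0.075, -0.072, -0.12, 0.681],
    [-0.359, -0.367, -0.075, -0.072, -0.12, 0.681],
  ],
)

```text
time: 51.75
ee_pos: [0.5504, 0.1229, 0.4329]
eef_rot: [0.38, 0.925, 0.001, -0.001]
ft_force: [-0.4, 1.3, -0.8]
width: 0.087
grip_force: 0.0
```

```bash
python3 - <<'E'
from h import *
s=status.read_state();print(s['time'],s['ee_pos'],s['joint_positions'])
T=np.linalg.inv(laneM(*np.load('lane_q.npy')))
for n in('scene','top'):
    vision.camera(n)
    for d in spotter.boxes_of(n,'carton1'): print(n,d['conf'],np.round(d['point'],3),(T@[*d['point'],1])[:3].round(3))
plan((.60,-.02,.27,-90))
E
```

```text
51.75 [0.55035325 0.1229234  0.43290452] [-1.178979    0.28217915  1.06822207  1.62732303 -0.25370283  1.38225513
  0.71216208]
scene 0.86 [ 0.632 -0.156  0.04 ] [ 0.173  0.519 -0.041]
scene 0.63 [ 0.533 -0.402  0.038] [ 0.335  0.728 -0.078]
scene 0.62 [0.635 0.378 0.086] [0.032 0.008 0.035]
scene 0.55 [ 0.629 -0.024  0.037] [ 0.139  0.393 -0.038]
top 0.77 [0.625 0.38  0.082] [0.04  0.004 0.029]
top 0.64 [ 0.613 -0.025  0.038] [ 0.155  0.389 -0.04 ]
top 0.53 [ 0.619 -0.16   0.039] [ 0.187  0.52  -0.046]
  [-0.452, -0.222, -0.003, 0.000, -0.002, 0.755] rows 2.6
  [-0.503, -0.031, -0.003, 0.000, -0.002, 0.755] rows 2.6
  -> reached (0.6, -0.02, 0.27, -90)
```

play_rows(
  series=[
    [-0.452, -0.222, 0, 0, 0, 0.755],
    [-0.452, -0.222, 0, 0, 0, 0.755],
    [-0.452, -0.222, 0, 0, 0, 0.755],
  ],
)

```text
time: 52.25
ee_pos: [0.5755, 0.0465, 0.4332]
eef_rot: [0.56, 0.828, 0.0, -0.0]
ft_force: [0.0, -0.0, 0.7]
width: 0.0866
grip_force: 0.0
```

play_rows(
  series=[
    [-0.503, -0.031, 0, 0, 0, 0.755],
    [-0.503, -0.031, 0, 0, 0, 0.755],
    [-0.503, -0.031, 0, 0, 0, 0.755],
    [-0.503, -0.031, 0, 0, 0, 0.755],
    [-0.503, -0.031, 0, 0, 0, 0.755],
  ],
)

```text
time: 52.75
ee_pos: [0.5998, -0.0199, 0.4324]
eef_rot: [0.706, 0.708, 0.0, -0.001]
ft_force: [0.3, 0.8, 0.0]
width: 0.0869
grip_force: 0.0
```

```bash
python3 - <<'E'
from h import *
s=status.read_state();print(s['time'],s['ee_pos'],np.degrees(psi_now(s)),s['joint_positions'])
look('wrist',['carton'])
plan((.613,-.026,.15,-90.7),(.613,-.026,.0365,-90.7))
E
```

```text
52.75 [ 0.59980578 -0.01989739  0.43243049] -89.88891644174869 [-0.91451633  0.47772849  1.20543572  1.53429082 -0.44989169  1.44011097
  0.31495841]
wrist carton 0.98 1905  [np.float64(0.6137), np.float64(-0.0252), np.float64(88.8), np.float64(0.055)]
wrist carton 0.59 1238  [np.float64(0.615), np.float64(-0.1593), np.float64(-84.1), np.float64(0.314)]
  [-0.044, 0.089, 0.794, -0.001, -0.005, 0.026] rows 2.4
  -> reached (0.613, -0.026, 0.15, -90.7)
  [0.000, -0.000, 0.757, -0.000, 0.000, 0.000] rows 2.3
  -> reached (0.613, -0.026, 0.0365, -90.7)
```

play_rows(
  series=[
    [-0.044, 0.089, 0.4, 0, 0, 0.03],
    [-0.044, 0.089, 0.794, 0, 0, 0.03],
    [-0.044, 0.089, 0.794, 0, 0, 0.03],
    [-0.044, 0.089, 0.794, 0, 0, 0.03],
    [-0.044, 0.089, 0.794, 0, 0, 0.03],
  ],
)

```text
time: 53.35
ee_pos: [0.6132, -0.0268, 0.3146]
eef_rot: [0.713, 0.701, 0.001, -0.001]
ft_force: [0.9, -0.6, 0.5]
width: 0.0869
grip_force: 0.0
```

play_rows(
  series=[
    [0, 0, 0.3, 0, 0, 0],
    [0, 0, 0.6, 0, 0, 0],
    [0, 0, 0.757, 0, 0, 0],
    [0, 0, 0.757, 0, 0, 0],
    [0, 0, 0.757, 0, 0, 0],
  ],
)

```text
time: 53.85
ee_pos: [0.6139, -0.0269, 0.2023]
eef_rot: [0.713, 0.701, 0.002, -0.0]
ft_force: [1.0, -0.5, 1.0]
width: 0.0867
grip_force: 0.0
```

play_rows(
  series=[
    [0, 0, 0, 0, 0, 0],
    [0, 0, 0, 0, 0, 0],
    [0, 0, 0, 0, 0, 0],
    [0, 0, 0, 0, 0, 0],
    [0, 0, 0, 0, 0, 0],
  ],
  fingers=-1,
  squeeze=20,
)

```text
time: 54.35
ee_pos: [0.613, -0.0269, 0.2003]
eef_rot: [0.714, 0.701, 0.001, -0.001]
ft_force: [-0.5, 0.2, -0.6]
width: 0.0549
grip_force: 0.0
```

play_rows(
  series=[
    [0, 0, 0, 0, 0, 0],
    [0, 0, 0, 0, 0, 0],
    [0, 0, 0, 0, 0, 0],
    [0, 0, 0, 0, 0, 0],
    [0, 0, 0, 0, 0, 0],
  ],
)

```text
time: 54.85
ee_pos: [0.613, -0.0269, 0.2]
eef_rot: [0.714, 0.701, 0.001, -0.001]
ft_force: [0.1, 0.2, 1.6]
width: 0.0417
grip_force: 20.0
```

```bash
python3 - <<'E'
from h import *
s=status.read_state();print(s['time'],s['ee_pos'],np.degrees(psi_now(s)),s['width'],s['grip_force'],s['joint_positions'])
plan((.613,-.026,.18,-90.7),(.50,.12,.20,-30),('lane',.265,0,.14))
E
```

```text
54.85 [ 0.61298203 -0.02689354  0.20003231] -91.04969537164854 0.04171175950270545 19.95120495557785 [-0.74606068  0.72183498  0.97812332  1.73361538 -0.67985908  1.06468171
  0.44899529]
  [0.008, -0.000, -0.956, -0.001, -0.004, -0.012] rows 2.9
  -> reached (0.613, -0.026, 0.18, -90.7)
  [0.321, -0.255, -0.044, -0.000, 0.000, -0.674] rows 2.4
  [0.390, -0.128, -0.044, -0.000, 0.000, -0.674] rows 2.4
  [0.410, 0.015, -0.044, -0.000, 0.000, -0.674] rows 2.4
  -> reached (0.5, 0.12, 0.2, -30)
  [0.456, 0.573, -0.112, 0.081, 0.189, -0.773] rows 2.8
  [0.205, 0.704, -0.106, 0.081, 0.189, -0.773] rows 2.8
  -> reached ('lane', 0.265, 0, 0.14)
```

Gripped. Carrying to the lane.

play_rows(
  series=[
    [0, 0, -0.2, 0, 0, 0],
    [0, 0, -0.5, 0, 0, 0],
    [0, 0, -0.8, 0, 0, 0],
    [0, 0, -0.956, 0, 0, -0.012],
  ],
)

```text
time: 55.25
ee_pos: [0.6134, -0.0278, 0.347]
eef_rot: [0.712, 0.703, 0.002, 0.0]
ft_force: [0.9, -0.7, -0.6]
width: 0.042
grip_force: 20.0
```

play_rows(
  series=[
    [0.321, -0.255, -0.044, 0, 0, -0.674],
    [0.321, -0.255, -0.044, 0, 0, -0.674],
    [0.321, -0.255, -0.044, 0, 0, -0.674],
  ],
)

```text
time: 55.55
ee_pos: [0.5746, 0.024, 0.3503]
eef_rot: [0.573, 0.82, 0.002, -0.001]
ft_force: [0.1, 0.3, -1.4]
width: 0.0421
grip_force: 20.0
```

play_rows(
  series=[
    [0.39, -0.128, -0.044, 0, 0, -0.674],
    [0.39, -0.128, -0.044, 0, 0, -0.674],
    [0.39, -0.128, -0.044, 0, 0, -0.674],
  ],
)

```text
time: 55.85
ee_pos: [0.5367, 0.0726, 0.3568]
eef_rot: [0.42, 0.907, 0.002, -0.001]
ft_force: [0.2, 0.1, -1.1]
width: 0.0416
grip_force: 20.0
```

play_rows(
  series=[
    [0.41, 0.015, -0.044, 0, 0, -0.674],
    [0.41, 0.015, -0.044, 0, 0, -0.674],
    [0.41, 0.015, -0.044, 0, 0, -0.674],
  ],
)

```text
time: 56.15
ee_pos: [0.4989, 0.1212, 0.3636]
eef_rot: [0.254, 0.967, 0.002, -0.001]
ft_force: [-0.0, -1.4, -0.8]
width: 0.0418
grip_force: 20.0
```

play_rows(
  series=[
    [0.456, 0.573, -0.112, 0.081, 0.189, -0.773],
    [0.456, 0.573, -0.112, 0.081, 0.189, -0.773],
    [0.456, 0.573, -0.112, 0.081, 0.189, -0.773],
  ],
)

```text
time: 56.45
ee_pos: [0.4823, 0.2334, 0.3809]
eef_rot: [0.053, 0.997, -0.006, -0.054]
ft_force: [0.2, 0.4, -1.7]
width: 0.0418
grip_force: 20.0
```

play_rows(
  series=[
    [0.205, 0.704, -0.106, 0.081, 0.189, -0.773],
    [0.205, 0.704, -0.106, 0.081, 0.189, -0.773],
    [0.205, 0.704, -0.106, 0.081, 0.189, -0.773],
    [0.205, 0.704, -0.106, 0.081, 0.189, -0.773],
    [0.205, 0.704, -0.106, 0.081, 0.189, -0.773],
  ],
)

```text
time: 56.95
ee_pos: [0.4682, 0.3347, 0.3974]
eef_rot: [-0.14, 0.985, -0.014, -0.103]
ft_force: [1.9, -0.6, 0.5]
width: 0.0418
grip_force: 20.0
```

```bash
python3 - <<'E'
from h import *
s=status.read_state();print(s['time'],s['ee_pos'],s['width'],s['joint_positions'])
plan(('lane',.265,0,.038))
E
```

```text
56.95 [0.46821886 0.33467837 0.3973513 ] 0.04182718095559028 [-1.29151695  0.37086207  0.79290181  1.55847928 -0.30804874  1.53036438
  1.39285283]
  [0.001, 0.016, 0.683, 0.004, 0.002, -0.010] rows 2.0
  -> reached ('lane', 0.265, 0, 0.038)
```

play_rows(
  series=[
    [0, 0.018, 0.25, 0, 0, -0.01],
    [0, 0.018, 0.5, 0, 0, -0.01],
    [0, 0.018, 0.66, 0, 0, -0.01],
    [0, 0.018, 0.66, 0, 0, -0.01],
    [0, 0.018, 0.66, 0, 0, -0.01],
  ],
)

```text
time: 57.45
ee_pos: [0.4479, 0.3318, 0.3018]
eef_rot: [-0.144, 0.984, -0.013, -0.103]
ft_force: [0.4, 1.1, -0.4]
width: 0.0422
grip_force: 20.0
```

```bash
python3 - <<'E'
from h import *
s=status.read_state();print(s['time'],s['ee_pos'],s['width'],s['ft_force'])
plan(('lane',.265,0,.0372))
E
```

```text
57.45 [0.44785138 0.33178757 0.30183461] 0.042201333512023 [ 0.35054619  1.13961045 -0.37516364]
  [-0.000, -0.003, 0.037, 0.006, 0.003, 0.004] rows 0.1
  -> reached ('lane', 0.265, 0, 0.0372)
```

play_rows(
  series=[
    [0, 0, 0.02, 0, 0, 0],
    [0, 0, 0.036, 0, 0, 0],
    [0, 0, 0.036, 0, 0, 0],
  ],
)

```text
time: 57.75
ee_pos: [0.4462, 0.3326, 0.2959]
eef_rot: [-0.145, 0.984, -0.013, -0.103]
ft_force: [-0.1, -0.3, 0.7]
width: 0.0418
grip_force: 20.0
```

play_rows(
  series=[
    [0, 0, 0, 0, 0, 0],
    [0, 0, 0, 0, 0, 0],
    [0, 0, 0, 0, 0, 0],
    [0, 0, 0, 0, 0, 0],
    [0, 0, 0, 0, 0, 0],
  ],
  fingers=1,
)

```text
time: 58.25
ee_pos: [0.446, 0.3327, 0.2955]
eef_rot: [-0.146, 0.984, -0.014, -0.103]
ft_force: [-0.0, 0.3, -0.2]
width: 0.0741
grip_force: 0.0
```

play_rows(
  series=[
    [0, 0, 0, 0, 0, 0],
    [0, 0, 0, 0, 0, 0],
    [0, 0, 0, 0, 0, 0],
    [0, 0, 0, 0, 0, 0],
  ],
)

```text
time: 58.65
ee_pos: [0.446, 0.3327, 0.2955]
eef_rot: [-0.146, 0.984, -0.014, -0.103]
ft_force: [-0.5, 0.8, -0.8]
width: 0.0869
grip_force: 0.0
```

```bash
python3 - <<'E'
from h import *
s=status.read_state();print(s['time'],s['ee_pos'],s['width'])
T=np.linalg.inv(laneM(*np.load('lane_q.npy')))
for n in('scene','top'):
    vision.camera(n)
    for d in spotter.boxes_of(n,'carton1'): print(n,d['conf'],np.round(d['point'],3),(T@[*d['point'],1])[:3].round(3))
plan(('lane',.265,0,.15),(.57,.05,.28,-60),(.60,-.14,.27,-86))
E
```

```text
58.65 [0.4460389  0.33269599 0.29550499] 0.08685567531698843
scene 0.75 [0.502 0.34  0.111] [0.173 0.007 0.031]
scene 0.65 [ 0.632 -0.158  0.041] [ 0.175  0.521 -0.041]
scene 0.61 [0.634 0.377 0.087] [0.034 0.009 0.036]
top 0.67 [0.516 0.341 0.108] [0.159 0.01  0.031]
top 0.6 [ 0.6   -0.266  0.045] [ 0.236  0.616 -0.05 ]
top 0.54 [ 0.621 -0.159  0.038] [ 0.185  0.519 -0.047]
top 0.49 [0.626 0.382 0.083] [0.039 0.002 0.031]
  [-0.001, -0.010, -0.758, 0.005, 0.001, 0.011] rows 2.3
  -> reached ('lane', 0.265, 0, 0.15)
  [-0.015, -0.677, -0.087, -0.089, -0.113, 0.847] rows 3.0
  [-0.308, -0.599, -0.107, -0.089, -0.113, 0.847] rows 3.0
  [-0.541, -0.403, -0.105, -0.089, -0.113, 0.847] rows 3.0
  -> reached (0.57, 0.05, 0.28, -60)
  [-0.598, -0.230, 0.033, 0.000, -0.000, 0.433] rows 1.9
  [-0.635, -0.090, 0.033, 0.000, -0.000, 0.433] rows 1.9
  -> reached (0.6, -0.14, 0.27, -86)
```

Rolling. On to the last carton.

play_rows(
  series=[
    [0, 0, -0.3, 0, 0, 0],
    [0, 0, -0.6, 0, 0, 0],
    [0, 0, -0.76, 0, 0, 0],
  ],
)

```text
time: 59.15
ee_pos: [0.4697, 0.339, 0.4105]
eef_rot: [-0.145, 0.984, -0.013, -0.102]
ft_force: [-0.5, -0.1, 0.5]
width: 0.0871
grip_force: 0.0
```

play_rows(
  series=[
    [-0.015, -0.677, -0.087, -0.089, -0.113, 0.847],
    [-0.015, -0.677, -0.087, -0.089, -0.113, 0.847],
    [-0.015, -0.677, -0.087, -0.089, -0.113, 0.847],
    [-0.015, -0.677, -0.087, -0.089, -0.113, 0.847],
  ],
)

```text
time: 59.55
ee_pos: [0.5034, 0.2417, 0.4195]
eef_rot: [0.079, 0.994, -0.008, -0.072]
ft_force: [0.8, 0.5, 0.5]
width: 0.087
grip_force: 0.0
```

play_rows(
  series=[
    [-0.308, -0.599, -0.107, -0.089, -0.113, 0.847],
    [-0.308, -0.599, -0.107, -0.089, -0.113, 0.847],
    [-0.308, -0.599, -0.107, -0.089, -0.113, 0.847],
    [-0.308, -0.599, -0.107, -0.089, -0.113, 0.847],
  ],
)

```text
time: 59.95
ee_pos: [0.5369, 0.1477, 0.4308]
eef_rot: [0.294, 0.955, -0.004, -0.038]
ft_force: [-0.1, 0.4, 0.6]
width: 0.0871
grip_force: 0.0
```

play_rows(
  series=[
    [-0.541, -0.403, -0.105, -0.089, -0.113, 0.847],
    [-0.541, -0.403, -0.105, -0.089, -0.113, 0.847],
    [-0.541, -0.403, -0.105, -0.089, -0.113, 0.847],
    [-0.541, -0.403, -0.105, -0.089, -0.113, 0.847],
  ],
)

```text
time: 60.35
ee_pos: [0.571, 0.0529, 0.4422]
eef_rot: [0.496, 0.869, 0.001, -0.002]
ft_force: [-0.3, 0.8, 0.3]
width: 0.0867
grip_force: 0.0
```

play_rows(
  series=[
    [-0.598, -0.23, 0.033, 0, 0, 0.433],
    [-0.598, -0.23, 0.033, 0, 0, 0.433],
    [-0.598, -0.23, 0.033, 0, 0, 0.433],
  ],
)

```text
time: 60.65
ee_pos: [0.5859, -0.0468, 0.4367]
eef_rot: [0.592, 0.806, -0.0, -0.002]
ft_force: [-0.2, 0.1, 0.3]
width: 0.0871
grip_force: 0.0
```

```bash
python3 - <<'E'
from h import *
s=status.read_state();print(s['time'],s['ee_pos'],np.degrees(psi_now(s)),s['joint_positions'])
plan((.60,-.14,.27,-86))
E
```

```text
60.65 [ 0.58593493 -0.04677226  0.43668322] -72.54435626993043 [-0.89849223  0.43270288  1.20693301  1.55996263 -0.4078585   1.43454475
  0.63990779]
  [-0.621, -0.097, 0.020, -0.005, -0.005, 0.449] rows 1.9
  -> reached (0.6, -0.14, 0.27, -86)
```

play_rows(
  series=[
    [-0.621, -0.097, 0.02, 0, 0, 0.449],
    [-0.621, -0.097, 0.02, 0, 0, 0.449],
    [-0.621, -0.097, 0.02, 0, 0, 0.449],
    [-0.621, -0.097, 0.02, 0, 0, 0.449],
    [-0.621, -0.097, 0.02, 0, 0, 0.449],
  ],
)

```text
time: 61.15
ee_pos: [0.6011, -0.1332, 0.4333]
eef_rot: [0.679, 0.734, 0.001, -0.003]
ft_force: [-0.8, -0.4, -0.1]
width: 0.0867
grip_force: 0.0
```

```bash
python3 - <<'E'
from h import *
s=status.read_state();print(s['time'],s['ee_pos'],np.degrees(psi_now(s)),s['joint_positions'])
look('wrist',['carton'])
plan((.6145,-.1605,.15,-85),(.6145,-.1605,.0365,-85))
E
```

```text
61.15 [ 0.60110384 -0.13321465  0.43326136] -85.60806963445395 [-0.68784841  0.52595985  1.19904491  1.48849973 -0.4934095   1.46438156
  0.5954035 ]
wrist carton 0.65 1836  [np.float64(0.6155), np.float64(-0.1596), np.float64(-83.2), np.float64(0.064)]
  [-0.189, 0.078, 0.800, -0.002, -0.009, -0.025] rows 2.5
  -> reached (0.6145, -0.1605, 0.15, -85)
  [-0.000, 0.000, 0.757, -0.000, -0.000, 0.000] rows 2.3
  -> reached (0.6145, -0.1605, 0.0365, -85)
```

play_rows(
  series=[
    [-0.185, 0.078, 0.4, 0, 0, -0.03],
    [-0.185, 0.078, 0.8, 0, 0, -0.03],
    [-0.185, 0.078, 0.8, 0, 0, -0.03],
    [-0.185, 0.078, 0.8, 0, 0, -0.03],
    [-0.185, 0.078, 0.8, 0, 0, -0.03],
  ],
)

```text
time: 61.75
ee_pos: [0.6141, -0.1618, 0.3149]
eef_rot: [0.676, 0.737, 0.001, -0.001]
ft_force: [-0.1, -0.7, 1.2]
width: 0.0871
grip_force: 0.0
```

play_rows(
  series=[
    [0, 0, 0.3, 0, 0, 0],
    [0, 0, 0.6, 0, 0, 0],
    [0, 0, 0.755, 0, 0, 0],
    [0, 0, 0.755, 0, 0, 0],
    [0, 0, 0.755, 0, 0, 0],
  ],
)

```text
time: 62.25
ee_pos: [0.6146, -0.1624, 0.2032]
eef_rot: [0.677, 0.736, 0.002, -0.0]
ft_force: [-0.4, 0.9, 0.5]
width: 0.0869
grip_force: 0.0
```

play_rows(
  series=[
    [0, 0, 0, 0, 0, 0],
    [0, 0, 0, 0, 0, 0],
    [0, 0, 0, 0, 0, 0],
    [0, 0, 0, 0, 0, 0],
    [0, 0, 0, 0, 0, 0],
  ],
  fingers=-1,
  squeeze=20,
)

```text
time: 62.75
ee_pos: [0.6136, -0.1625, 0.201]
eef_rot: [0.677, 0.736, 0.001, -0.001]
ft_force: [0.4, -0.0, -0.1]
width: 0.0549
grip_force: 0.0
```

play_rows(
  series=[
    [0, 0, 0, 0, 0, 0],
    [0, 0, 0, 0, 0, 0],
    [0, 0, 0, 0, 0, 0],
    [0, 0, 0, 0, 0, 0],
    [0, 0, 0, 0, 0, 0],
  ],
)

```text
time: 63.25
ee_pos: [0.6136, -0.1625, 0.2008]
eef_rot: [0.677, 0.736, 0.001, -0.001]
ft_force: [-0.2, 0.6, 0.6]
width: 0.0417
grip_force: 20.0
```

```bash
python3 - <<'E'
from h import *
s=status.read_state();print(s['time'],s['ee_pos'],np.degrees(psi_now(s)),s['width'],s['grip_force'],s['joint_positions'])
plan((.6145,-.1605,.18,-85),(.54,.04,.20,-40),('lane',.265,0,.14))
E
```

```text
63.25 [ 0.61359492 -0.16250137  0.20077031] -85.26749564364101 0.041719935298294895 19.999772608280182 [-0.50360587  0.76488492  0.97642695  1.6723894  -0.70460476  1.09647549
  0.768396  ]
  [0.016, 0.007, -0.951, -0.000, -0.007, -0.009] rows 2.9
  -> reached (0.6145, -0.1605, 0.18, -85)
  [0.687, -0.189, -0.067, -0.000, 0.000, -0.750] rows 2.6
  [0.707, 0.088, -0.067, -0.000, 0.000, -0.750] rows 2.6
  -> reached (0.54, 0.04, 0.2, -40)
  [0.822, 0.603, -0.112, 0.099, 0.183, -0.939] rows 3.4
  [0.450, 0.917, -0.089, 0.099, 0.183, -0.939] rows 3.4
  -> reached ('lane', 0.265, 0, 0.14)
```

play_rows(
  series=[
    [0, 0, -0.2, 0, 0, 0],
    [0, 0, -0.5, 0, 0, 0],
    [0, 0, -0.8, 0, 0, 0],
    [0.016, 0.007, -0.951, 0, 0, -0.009],
  ],
)

```text
time: 63.65
ee_pos: [0.6145, -0.1616, 0.3472]
eef_rot: [0.676, 0.737, 0.002, 0.0]
ft_force: [-0.0, -0.5, -1.0]
width: 0.0421
grip_force: 20.0
```

play_rows(
  series=[
    [0.687, -0.189, -0.067, 0, 0, -0.75],
    [0.687, -0.189, -0.067, 0, 0, -0.75],
    [0.687, -0.189, -0.067, 0, 0, -0.75],
  ],
)

```text
time: 63.95
ee_pos: [0.5769, -0.0535, 0.3534]
eef_rot: [0.513, 0.859, 0.002, -0.003]
ft_force: [0.4, 0.4, -1.6]
width: 0.0419
grip_force: 20.0
```

play_rows(
  series=[
    [0.707, 0.088, -0.067, 0, 0, -0.75],
    [0.707, 0.088, -0.067, 0, 0, -0.75],
    [0.707, 0.088, -0.067, 0, 0, -0.75],
  ],
)

```text
time: 64.25
ee_pos: [0.5387, 0.0466, 0.364]
eef_rot: [0.335, 0.942, 0.003, -0.002]
ft_force: [-0.3, -0.1, -0.0]
width: 0.0418
grip_force: 20.0
```

play_rows(
  series=[
    [0.822, 0.603, -0.112, 0.099, 0.183, -0.939],
    [0.822, 0.603, -0.112, 0.099, 0.183, -0.939],
    [0.822, 0.603, -0.112, 0.099, 0.183, -0.939],
    [0.822, 0.603, -0.112, 0.099, 0.183, -0.939],
  ],
)

```text
time: 64.65
ee_pos: [0.5017, 0.1954, 0.3816]
eef_rot: [0.095, 0.994, -0.005, -0.055]
ft_force: [-0.3, -0.5, -1.1]
width: 0.042
grip_force: 20.0
```

play_rows(
  series=[
    [0.45, 0.917, -0.089, 0.099, 0.183, -0.939],
    [0.45, 0.917, -0.089, 0.099, 0.183, -0.939],
    [0.45, 0.917, -0.089, 0.099, 0.183, -0.939],
    [0.45, 0.917, -0.089, 0.099, 0.183, -0.939],
    [0.45, 0.917, -0.089, 0.099, 0.183, -0.939],
  ],
)

```text
time: 65.15
ee_pos: [0.4668, 0.3382, 0.3982]
eef_rot: [-0.145, 0.984, -0.014, -0.104]
ft_force: [1.0, -1.1, -1.0]
width: 0.0419
grip_force: 20.0
```

```bash
python3 - <<'E'
from h import *
s=status.read_state();print(s['time'],s['ee_pos'],s['width'],s['joint_positions'])
plan(('lane',.265,0,.0405))
E
```

```text
65.15 [0.46678173 0.33824294 0.39820236] 0.04191540939926218 [-1.28701351  0.36971726  0.77955487  1.55404866 -0.30511089  1.53258621
  1.39223786]
  [-0.003, -0.009, 0.671, 0.003, 0.000, 0.008] rows 2.0
  -> reached ('lane', 0.265, 0, 0.0405)
```

play_rows(
  series=[
    [0, -0.008, 0.25, 0, 0, 0],
    [0, -0.008, 0.5, 0, 0, 0],
    [0, -0.008, 0.66, 0, 0, 0],
    [0, -0.008, 0.66, 0, 0, 0],
    [0, -0.008, 0.66, 0, 0, 0],
  ],
)

```text
time: 65.65
ee_pos: [0.4488, 0.329, 0.3028]
eef_rot: [-0.142, 0.984, -0.014, -0.103]
ft_force: [-0.0, 0.5, -1.2]
width: 0.0419
grip_force: 20.0
```

```bash
python3 - <<'E'
from h import *
s=status.read_state();print(s['time'],s['ee_pos'],s['width'],s['ft_force'])
plan(('lane',.265,0,.038))
T=np.linalg.inv(laneM(*np.load('lane_q.npy')))
vision.camera('top')
for d in spotter.boxes_of('top','carton1'): print(d['conf'],np.round(d['point'],3),(T@[*d['point'],1])[:3].round(3))
E
```

```text
65.65 [0.44875293 0.32895596 0.30275019] 0.041906633831112886 [-0.04005888  0.50329649 -1.23978964]
  [-0.001, 0.017, 0.038, 0.006, 0.003, -0.004] rows 0.1
  -> reached ('lane', 0.265, 0, 0.038)
0.75 [0.633 0.38  0.084] [0.032 0.006 0.033]
0.59 [0.397 0.311 0.148] [0.287 0.005 0.044]
0.48 [0.572 0.363 0.096] [0.097 0.005 0.032]
```

play_rows(
  series=[
    [0, 0.018, 0.01, 0, 0, 0],
    [0, 0.018, 0.025, 0, 0, 0],
    [0, 0.018, 0.038, 0, 0, 0],
    [0, 0.018, 0.038, 0, 0, 0],
  ],
)

```text
time: 66.15
ee_pos: [0.446, 0.3323, 0.2961]
eef_rot: [-0.143, 0.984, -0.014, -0.103]
ft_force: [-0.3, 0.5, -1.7]
width: 0.0417
grip_force: 20.0
```

play_rows(
  series=[
    [0, 0, 0, 0, 0, 0],
    [0, 0, 0, 0, 0, 0],
    [0, 0, 0, 0, 0, 0],
    [0, 0, 0, 0, 0, 0],
    [0, 0, 0, 0, 0, 0],
  ],
  fingers=1,
)

```text
time: 66.65
ee_pos: [0.4461, 0.3323, 0.2963]
eef_rot: [-0.143, 0.984, -0.014, -0.103]
ft_force: [-0.2, 0.3, -0.4]
width: 0.0736
grip_force: 0.0
```

play_rows(
  series=[
    [0, 0, 0, 0, 0, 0],
    [0, 0, 0, 0, 0, 0],
    [0, 0, 0, 0, 0, 0],
    [0, 0, 0, 0, 0, 0],
    [0, 0, 0, 0, 0, 0],
  ],
)

```text
time: 67.15
ee_pos: [0.4461, 0.3322, 0.2963]
eef_rot: [-0.143, 0.984, -0.014, -0.103]
ft_force: [-0.3, -0.4, -0.5]
width: 0.0871
grip_force: 0.0
```

play_rows(
  series=[
    [0, 0, -0.3, 0, 0, 0],
    [0, 0, -0.6, 0, 0, 0],
    [0, 0, -0.9, 0, 0, 0],
    [0, 0, -0.9, 0, 0, 0],
    [0, 0, -0.9, 0, 0, 0],
  ],
)

```text
time: 67.65
ee_pos: [0.4733, 0.3398, 0.4291]
eef_rot: [-0.143, 0.984, -0.013, -0.103]
ft_force: [-0.4, 0.2, -0.6]
width: 0.0873
grip_force: 0.0
```

play_rows(
  series=[
    [0.6, -0.6, 0, 0, 0, 0],
    [0.6, -0.6, 0, 0, 0, 0],
    [0.6, -0.6, 0, 0, 0, 0],
    [0.6, -0.6, 0, 0, 0, 0],
    [0.6, -0.6, 0, 0, 0, 0],
  ],
)

```text
time: 68.15
ee_pos: [0.4137, 0.2285, 0.4461]
eef_rot: [-0.144, 0.984, -0.013, -0.104]
ft_force: [0.9, 0.8, -0.4]
width: 0.0868
grip_force: 0.0
```

play_rows(
  series=[
    [0, 0, 0, 0, 0, 0],
    [0, 0, 0, 0, 0, 0],
    [0, 0, 0, 0, 0, 0],
    [0, 0, 0, 0, 0, 0],
    [0, 0, 0, 0, 0, 0],
  ],
)

```text
time: 68.65
ee_pos: [0.4144, 0.2286, 0.4466]
eef_rot: [-0.143, 0.984, -0.014, -0.103]
ft_force: [0.3, 0.4, -0.7]
width: 0.087
grip_force: 0.0
```

```bash
python3 - <<'E'
from h import *
s=status.read_state();print(s['time'],s['ee_pos'])
T=np.linalg.inv(laneM(*np.load('lane_q.npy')))
ims=[]
for n in('scene','top'):
    ims.append(vision.camera(n))
    for d in spotter.boxes_of(n,'carton1'): print(n,d['conf'],np.round(d['point'],3),(T@[*d['point'],1])[:3].round(3))
    for d in spotter.boxes_of(n,'box1'): print(n,'box',d['conf'],np.round(d['point'],3))
a=cv2.resize(ims[0][130:270,320:440],None,fx=3.2,fy=3.2,interpolation=2); b=cv2.resize(ims[0][130:270,100:220],None,fx=3.2,fy=3.2,interpolation=2)
cv2.imwrite('pics/fin.png',np.hstack([b,a]))
E
```

```text
68.65 [0.41435436 0.22863999 0.44659879]
scene 0.83 [0.532 0.35  0.111] [0.142 0.006 0.037]
scene 0.74 [0.58  0.364 0.094] [0.089 0.006 0.031]
scene 0.58 [0.637 0.379 0.084] [0.03  0.008 0.034]
scene box 0.94 [ 0.524 -0.408  0.177]
scene box 0.57 [ 0.533 -0.407  0.122]
scene box 0.47 [ 0.539 -0.401  0.088]
top 0.56 [0.586 0.36  0.094] [0.084 0.012 0.032]
top 0.49 [0.631 0.382 0.082] [0.034 0.003 0.031]
top box 0.55 [ 0.506 -0.404  0.174]
top box 0.42 [ 0.509 -0.374  0.122]
```

View pics/fin.png

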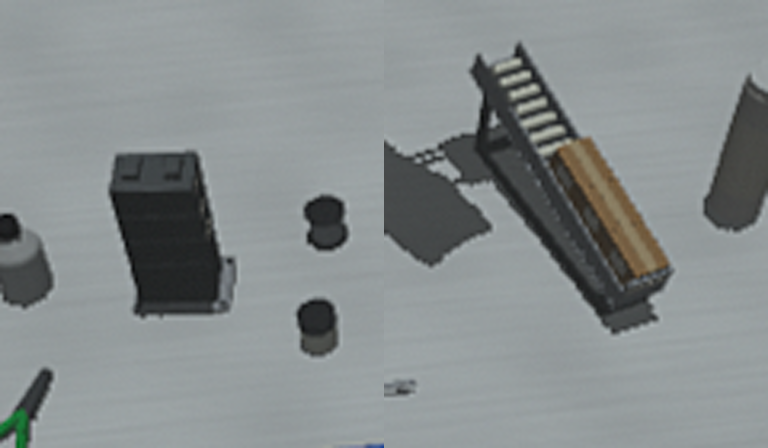

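The final view shows the stack straight at (165,230), with no gaps. Three cartons are queued in the lane at (610,210), at about 30, 88 and 142 mm from the stop.

play_rows(
  series=[
    [0, 0, 0, 0, 0, 0],
    [0, 0, 0, 0, 0, 0],
    [0, 0, 0, 0, 0, 0],
    [0, 0, 0, 0, 0, 0],
    [0, 0, 0, 0, 0, 0],
  ],
)

```text
time: 69.45
ee_pos: [0.4143, 0.2285, 0.4467]
eef_rot: [-0.143, 0.984, -0.014, -0.103]
ft_force: [0.2, 0.1, -0.8]
width: 0.0868
grip_force: 0.0
```

```bash
python3 -c "
from bench import job
print(job.close_job())"
```

```text
the job is handed in; nothing more can be done
None
```

I handed the job in at about 69 s: the deep box, its lid and three shallow boxes are stacked on the plate, and three cartons are queued at the lane stop; the judge returned no verdict.

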